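# Reset the phone test dock with the weighted stylus

## Task

Slide the dock's shutter fully open and, with the pin of the weighted stylus, push the small recessed reset button all the way in and hold it there for about a second. Then lay the stylus down with its foot on the square rubber mat and tip it up by its other end so that it stands upright with the foot wholly on the mat, and leave the shutter fully shut. Do not press the big power button or disturb the other things on the desk.

Things in the scene. Friction and masses are not known exactly. Their poses are not given: they have to be found in the camera images.
- dock: (sizes in mm) phone test dock: a heavy grey box that cannot move, 130 deep x 180 wide x 90 tall; two phones lie fixed on its top (up to 99 high, at least 10 behind the working face). Origin: centre of its underside, z up. Its working face, at local +x (65 from the origin), looks away from the robot, yawed up to 12 degrees. In the middle of the face: the small recessed reset button; 55 to its local -y: the big power button.
- power_top (a point): centre of the big power button's outer end, 71 from the dock's origin along local x, 50 above the table.
- reset_top (a point): centre of the outer end of the small reset plunger (11 dia.), on the dock's local y = 0, 50 above the table. It lies 5 deep in a round hole of 14 dia. in the working face; axes as the dock's, so the plunger is pushed along local -x. Covered by the shutter when that is shut.
- reset (a joint): travel of the reset plunger: 0 out, 0.004 m fully in; springs back; about 2.4 N to start moving, 4.8 N fully in.
- power (a joint): travel of the big power button (22 dia., standing 6 proud of the face): 0 out, 0.004 m in. Not to be pressed.
- shutter (a joint): slide of the thin shutter plate over the reset hole: 0 shut, 0.045 m fully open (end stops at both); it slides towards the dock's local +y, with about 1.2 N of friction, and stays where it is left. The plate is 30 wide, 4 thick, 2 in front of the face, and clear of the hole from about 0.030.
- shutter_tab (a point): centre of the shutter's upright tab, 22 (dock's local x) x 12 (local y) x 34 tall, its underside 94 and its top 128 above the table, straight above the shutter plate; 68.5 from the dock's origin along local x. Moves with the shutter. Can be pinched across its 12 from above.
- stylus: weighted stylus, 157 mm long, 0.15 kg; starts lying level on the table, axis 16 up, pointing roughly at the robot. Origin: middle of its square steel foot, 32 x 32 x 14 thick; local +x runs from foot to tip: foot -7 to 7, round shaft 12 dia. from 7 to 92, black ball 32 dia. at 108, pin 6 dia. to 150. Centre of mass about 13 from the origin: within 35 degrees of upright it rights itself onto its foot.
- stylus_tip (a point): the flat end of the stylus' pin, 150 from the stylus' origin along its +x.
- stylus_ball (a point): centre of the stylus' ball, 108 from its origin along its +x.
- mat: square black rubber mat fixed on the table, 110 x 110 x 3. Origin: centre of its underside; edges along its x and y.
- phone: bystander: a smartphone lying flat, 150 x 72 x 9 mm; origin in the middle of its underside
- mouse: bystander: a computer mouse, 105 x 60 x 28 mm; origin in the middle of its underside
- notes: bystander: a pad of notes, 76 x 76 x 20 mm; origin in the middle of its underside
- sim_box: bystander: a small open card box with packets, 100 x 75 x 32 mm; origin in the middle of its underside
- flask: bystander: a drinking flask, 72 dia. x 200 tall mm; origin in the middle of its underside
- power_bank: bystander: a flat battery pack, 110 x 66 x 24 mm; origin in the middle of its underside
Mind the look-alikes: they are no part of the job. What is shaped like the stylus but blue, turquoise or yellow is not meant.

How it is judged:
On the way, in this order (a step that is already met when the one before it is completed fails the run):
1. the shutter is fully open (value of joint shutter above 0.039 m), for 0.2 s.
2. the reset button is held fully in by the stylus' pin (value of joint reset above 0.003 m and distance between stylus_tip and reset_top below 0.008 m), for 0.8 s.
3. the stylus lies (within 20 degrees of level) with its foot down on the mat (x of stylus in the frame of mat between -0.04 and 0.04 m and y of stylus in the frame of mat between -0.04 and 0.04 m and angle between stylus's own x axis and vertical between 1.22 and 1.92 rad and height (world z) of stylus below 0.03 m), for 0.1 s.
4. the stylus stands upright on its foot on the mat (x of stylus in the frame of mat between -0.04 and 0.04 m and y of stylus in the frame of mat between -0.04 and 0.04 m and angle between stylus's own x axis and vertical below 0.1 rad and height (world z) of stylus_tip above 0.148 m and height (world z) of stylus below 0.016 m and linear speed of stylus below 0.02 m/s), for 0.3 s.
At the end, for the whole second after the job is handed in: The stylus stands upright (within 0.1 rad), tip up, at rest on its foot, the middle of the foot within 40 mm of the mat's centre along each of the mat's sides; the shutter is shut to within 5 mm; the reset and power buttons are out (all of step 4 and angular speed of stylus below 0.2 rad/s and value of joint shutter below 0.005 m and value of joint reset below 0.001 m and value of joint power below 0.002 m); the robot touches nothing.
It fails at once if the big power button is pressed (more than 2.5 mm) (value of joint power above 0.0025 m).
It fails at once if one of the other things on the desk is moved by more than 30 mm (distance of any of phone, mouse, notes, sim_box, flask, power_bank from where it was at the start of the episode above 0.03 m).
It also fails if it takes over 72 s, if anything falls off the work surface, if the arm or the gripper's body presses on something with over 40 N, if the wrist force passes 120 N, or if a joint passes its speed limit or range.

## Robot

A 7-joint arm with a two-finger parallel gripper is mounted at the origin on the work surface. World frame = base frame: x ahead of the robot, y to its left, z up, the work surface at z = 0. Lengths are in m, angles in rad, forces in N, time in s.
With the tool pointing down it reaches from about 0.425 to 0.925 m from the base axis. Payload 6.8 kg.
Tool frame: the origin (TCP) lies at the very end of the fingers, on their centre line; the grasp point (between the pads) lies 19 mm behind it; z points along the fingers, x is the direction in which the jaws open and shut, and the axes are right-handed (so a half turn about z gives the same grasp; the last joint's range is limited). The gripper opens to 88 mm and grips with 3 to 60 N. Pads are 20 mm wide; open, the fingers measure 115 mm over their backs; the gripper's body (75 mm by 178 mm) begins 61 mm behind the grasp point.
Start: joints at [1.004, 0.477, 0.022, 1.555, -0.011, 1.109, -0.083], TCP at [0.299, -0.605, 0.223] pointing down, gripper open.
Joint ranges: [-2.96, 2.96], [-0.34, 2.1], [-1.41, 1.46], [0.24, 2.44], [-1.37, 4.51], [0.17, 1.92], [-2.96, 2.96]. Speed limits (rad/s): [2.39, 2.39, 3.14, 3.14, 3.14, 3.14, 3.14].

## Interface

Orientations are given as a unit quaternion [x, y, z, w].
In Python, from bench import robot, viewer gives the robot as it stands. The module is installed in compiled form; this text tells all that it offers.
- The arm moves only by the shell command python3 -m crank 'ROWS' [FORCE]. ROWS is JSON, a list that holds one entry, the list of rows, each a list of 7 numbers: the finger opening in cm, from 0 to 8.78, then the shift along the tool's x, y, z in cm, then the turn, a rotation vector about the tool's x, y, z in rad. In form: [[[jaw, dx, dy, dz, ax, ay, az], ...]]. A call has 1 to 10 rows; each row is the pose to reach, as a shift and turn from the pose commanded when the call began, along the tool's axes at that moment; what a row does not reach only later rows make up. A row lasts 1/12 s, in which the tool goes at most 41.7 mm and 7.16 degrees, less where a joint would pass 70% of its speed; a pose out of reach is approached as far as the arm can. A call with a gripper value outside its range is refused whole. The fingers move at their own pace and stop on an object; FORCE is the grip in N (left out, the last holds). Time passes only in rows, so rows that repeat a pose let the fingers close. It gives the time, the measured TCP pose, the force and the opening at its end, in the units of the state.
- robot.state(): the state, without advancing time (a new reading comes with each control period).
- viewer.capture(name): name is "side" or "top" or "wrist"; returns a dict with "img" (400x640x3 uint8, blue, green, red), "mtx" (3x3 intrinsics, pixels), "rvec" (rotation vector, rad) and "tvec" (3), from world to camera coordinates, as OpenCV has them. Camera axes: x right, y down, z forward; pixel columns grow to the right and rows downward; lengths in m; the calibration is good to about 2 mm. The wrist camera is an equidistant fisheye: a pixel r from the principal point sees the ray r / f radians off the axis. A picture is of the moment at which its call begins. There is no depth.
- robot.finish_job(): hands the job in, once; it reports no verdict.
The state is a dict: "clock": time; "joints": joint angles; "dq": joint speeds; "effort": joint torques, N m; "tcp_pos": TCP position; "orientation": TCP orientation; "contact_force": force on the tool from outside, world axes, zero at the start; "wrist_torque": the same for the moment, N m; "finger_gap": finger opening in m.
Only numpy, scipy, OpenCV 4.12 (cv2) and the standard library are available. Lean on these libraries where they do the work, as an engineer would, in place of code of your own. Each camera call takes 0.05 s, during which the arm holds its last target.

## Working session

There is one attempt and no reset: what is moved stays moved. The work goes in short steps, Python scripts to look and compute and a shell command to move; the robot and the scene stay as the last step left them, time stands still between calls to the robot, and variables do not carry over. Pictures are saved under pics/ and viewed, and the job is handed in when it is done.

```bash
mkdir -p pics; ls; python3 - <<'E'
from bench import robot, viewer
import cv2
print(robot.state())
for n in ("side","top","wrist"):
    d=viewer.capture(n); cv2.imwrite(f"pics/{n}0.png",d["img"]); print(n,d["mtx"].tolist(),d["rvec"],d["tvec"])
E
```

```text
pics
{'clock': 0.0, 'joints': array([ 1.00387501,  0.4777982 ,  0.02234142,  1.55642605, -0.01151311,
        1.10933037, -0.08308358]), 'dq': array([-1.50899734e-05,  4.70497082e-04,  3.05234664e-03, -1.56139704e-03,
        1.91502835e-05,  6.86136400e-04,  1.10744831e-03]), 'effort': array([-1.12170110e-03, -5.82842839e+01,  1.53420333e+00, -2.72601575e+01,
       -5.43279655e-02,  1.70957280e-02,  1.58335856e-04]), 'tcp_pos': array([ 0.29867231, -0.60465129,  0.22169378]), 'orientation': array([ 8.49387472e-01, -5.27768966e-01, -8.10103537e-04, -4.29569930e-04]), 'contact_force': array([-0.71971263,  0.23971942, -0.55646848]), 'wrist_torque': array([ 0.01711734, -0.03519234,  0.07803046]), 'finger_gap': 0.08803432385670205}
side [[490.0424764091416, 0.0, 310.07498348829915], [0.0, 490.0424764091416, 187.92186765723045], [0.0, 0.0, 1.0]] [ 2.1757555  -0.06200878  0.02399689] [-0.50529054  0.07800631  1.75160995]
top [[488.21992669409576, 0.0, 313.87131139044203], [0.0, 488.21992669409576, 190.78270468290805], [0.0, 0.0, 1.0]] [ 2.17341965 -2.13230023  0.12992517] [-0.04613124  0.5122818   1.62630444]
wrist [[309.70691628693146, 0.0, 320.39129270709054], [0.0, 309.70691628693146, 200.03056381416332], [0.0, 0.0, 1.0]] [-2.47694957  1.53620774  0.20069055] [-0.67505979 -0.03170168  0.38981775]
```

View pics/top0.png

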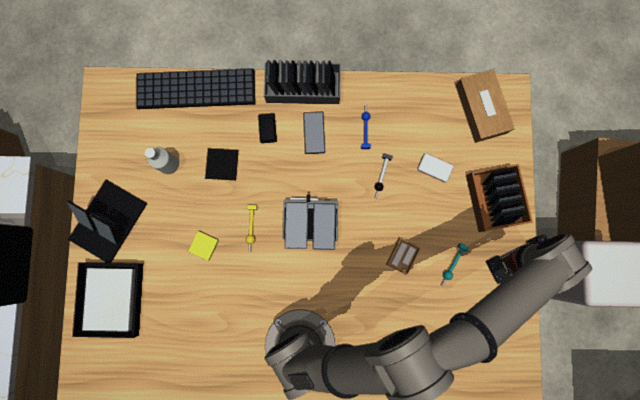

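View pics/side0.png

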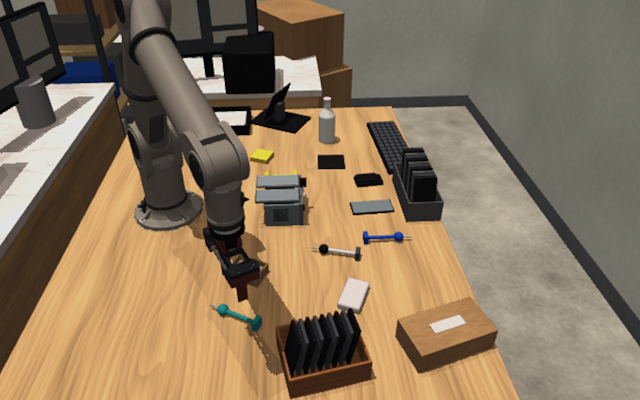

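View pics/wrist0.png

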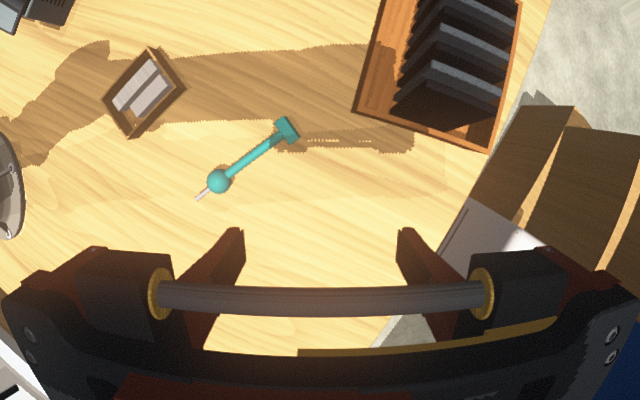

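The top view shows the dock at (310,223), its tab at (309,197) and the mat at (222,164). There are four stylus shapes: black and steel at (383,175), blue at (366,128), yellow at (251,228) and turquoise at (455,263). By the description, the black and steel one at (383,175) is the stylus. I'll check it in a close crop.

```bash
cat > h.py <<'E'
import numpy as np, cv2
from scipy.spatial.transform import Rotation as R
from bench import robot, viewer
def cam(n): 
    d=viewer.capture(n); d["n"]=n; d["R"]=cv2.Rodrigues(np.array(d["rvec"],float))[0]; d["t"]=np.array(d["tvec"],float).ravel(); return d
def ray(d,u,v):
    K=d["mtx"]; x=(u-K[0,2])/K[0,0]; y=(v-K[1,2])/K[1,1]
    if d["n"]=="wrist":
        r=np.hypot(x,y); s=np.sin(r)/r if r>1e-9 else 1; c=np.array([x*s,y*s,np.cos(r)])
    else: c=np.array([x,y,1.])
    c=d["R"].T@c; return -d["R"].T@d["t"], c/np.linalg.norm(c)
def onz(d,u,v,z):
    o,r=ray(d,u,v); return o+r*(z-o[2])/r[2]
def proj(d,p):
    c=d["R"]@np.asarray(p,float)+d["t"]; K=d["mtx"]
    if d["n"]=="wrist":
        th=np.arctan2(np.hypot(c[0],c[1]),c[2]); q=c[:2]/np.hypot(c[0],c[1])*th
    else: q=c[:2]/c[2]
    return np.array([K[0,0]*q[0]+K[0,2],K[1,1]*q[1]+K[1,2]])
def tri(d1,p1,d2,p2):
    o1,r1=ray(d1,*p1); o2,r2=ray(d2,*p2)
    s=np.linalg.lstsq(np.c_[r1,-r2],o2-o1,rcond=None)[0]
    a=o1+r1*s[0]; b=o2+r2*s[1]; return (a+b)/2, np.linalg.norm(a-b)
def crop(d,u0,v0,u1,v1,k,name):
    cv2.imwrite("pics/"+name,cv2.resize(d["img"][v0:v1,u0:u1],None,fx=k,fy=k,interpolation=cv2.INTER_CUBIC))
def tcp():
    s=robot.state(); return np.array(s["tcp_pos"]), R.from_quat(s["orientation"]), s
def rel(pos,rot=None):
    """shift (cm) and rotvec in tool axes now (measured pose)"""
    p,q,_=tcp(); out=q.inv().apply(np.asarray(pos)-p)*100
    rv=(q.inv()*rot).as_rotvec() if rot is not None else np.zeros(3)
    return np.round(out,2),np.round(rv,4)
E
python3 - <<'E'
from h import *
t=cam("top"); s=cam("side")
crop(t,190,100,460,270,3,"topc.png"); crop(s,240,130,440,290,4,"sidec.png")
for n,u,v,z in [("foot",388,157,.016),("ball",379,187,.016),("tip",376,197,.016),("mat",222,164,.003),("tab",309,197,.128)]:
    print(n,onz(t,u,v,z).round(3))
E
```

```text
foot [ 0.638 -0.29   0.016]
ball [ 0.532 -0.259  0.016]
tip [ 0.498 -0.249  0.016]
mat [0.605 0.286 0.003]
tab [ 0.481 -0.022  0.128]
```

View pics/topc.png

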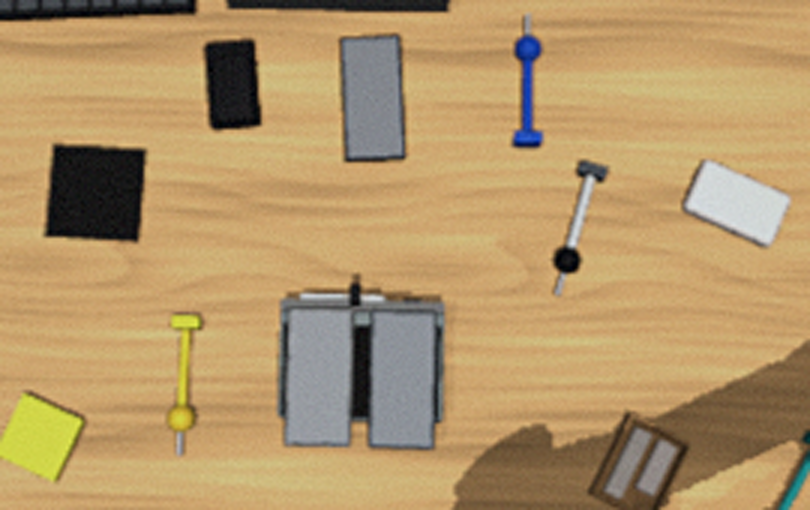

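View pics/sidec.png

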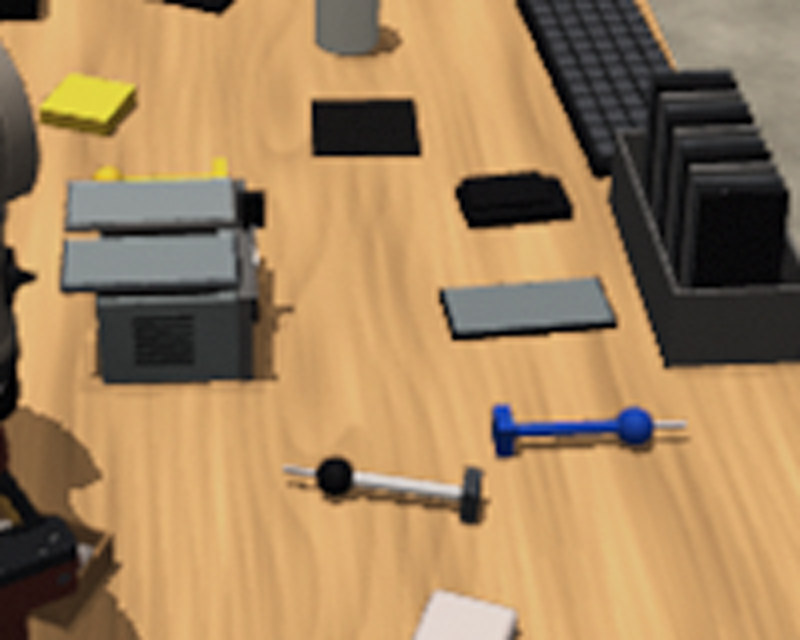

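The crop confirms it: only the one at (383,175) has a steel foot and shaft with a black ball, and its tip points at the robot. The mat is the black square at (222,164), and the tab is at (309,197). Next I work out the move for a close look at the dock.

```bash
python3 - <<'E'
from h import *
w=cam("wrist"); p,q,s=tcp()
c=-w["R"].T@w["t"]; print("cam in tool",q.inv().apply(c-p).round(3),"axis",q.inv().apply(w["R"][2]).round(3), "xax",q.inv().apply(w["R"][0]).round(3))
for n in("top","side"): 
    d=cam(n); print(n,(-d["R"].T@d["t"]).round(3))
def down(a): # tool x at world angle a, z down
    x=np.array([np.cos(a),np.sin(a),0]); z=np.array([0,0,-1.]); return R.from_matrix(np.c_[x,np.cross(z,x),z])
print(rel([0.56,-0.05,0.32],down(-np.pi/2)))
E
```

```text
cam in tool [ 0.    -0.07  -0.163] axis [0.001 0.256 0.967] xax [ 1.    -0.002 -0.001]
top [ 0.303 -0.049  1.678]
side [ 0.436 -1.421  1.058]
(array([-38.21, -47.99,  -9.74]), array([1.000e-04, 2.000e-04, 4.588e-01]))
```

```bash
python3 -m crank '[[[8.7,-1,-1,-5,0,0,0.1],[8.7,-3.5,-4.4,-9,0,0,0.2],[8.7,-6,-7.5,-9.7,0,0,0.3],[8.7,-9,-11,-9.7,0,0,0.4],[8.7,-11.5,-14.2,-9.7,0,0,0.4588],[8.7,-14,-17.4,-9.7,0,0,0.4588],[8.7,-16.5,-20.6,-9.7,0,0,0.4588],[8.7,-19,-23.8,-9.7,0,0,0.4588],[8.7,-21.5,-27,-9.7,0,0,0.4588],[8.7,-24,-30.2,-9.7,0,0,0.4588]]]'
python3 - <<'E'
from h import *
print(tcp()[2]["joints"].round(3)); print(rel([0.56,-0.04,0.32]))
E
```

```text
clock: 1.23
tcp_pos: [0.4563, -0.2701, 0.32]
orientation: [-0.707, 0.707, -0.0, 0.0]
contact_force: [1.5, 0.0, -0.3]
finger_gap: 0.0872
[ 0.488  0.159 -0.081  1.771  0.014  1.211 -1.168]
(array([-23.01, -10.37,  -0.  ]), array([0., 0., 0.]))
```

```bash
python3 -m crank '[[[8.7,-3.8,-1.7,0,0,0,0],[8.7,-7.6,-3.4,0,0,0,0],[8.7,-11.4,-5.1,0,0,0,0],[8.7,-15.2,-6.8,0,0,0,0],[8.7,-19,-8.5,0,0,0,0],[8.7,-22,-10,0,0,0,0],[8.7,-23,-10.4,0,0,0,0],[8.7,-23,-10.4,0,0,0,0]]]'
python3 - <<'E'
from h import *
w=cam("wrist"); cv2.imwrite("pics/w1.png",w["img"]); print(tcp()[2]["joints"].round(3))
t=cam("top"); crop(t,250,150,370,260,6,"t1.png")
E
```

```text
clock: 1.9
tcp_pos: [0.5606, -0.0382, 0.3195]
orientation: [0.709, -0.705, -0.0, -0.001]
contact_force: [0.4, -0.2, -0.2]
finger_gap: 0.0868
[ 0.171  0.226 -0.25   1.694  0.059  1.23  -1.661]
```

View pics/w1.png

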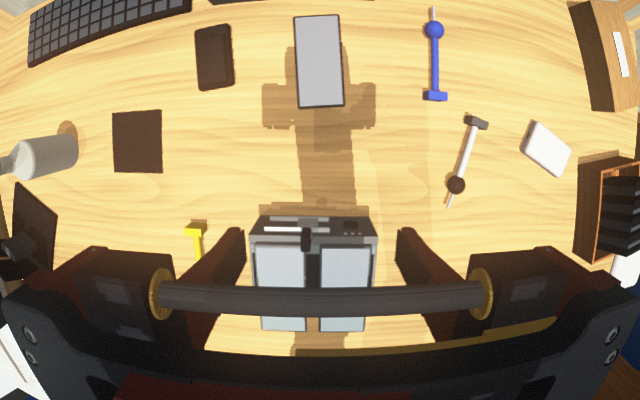

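```bash
python3 - <<'E'
from h import *
w=cam("wrist"); crop(w,235,200,395,280,5,"w1c.png"); crop(w,100,90,240,190,5,"w1m.png"); crop(w,420,90,520,230,4,"w1s.png")
np.save("w1.npy",{k:w[k] for k in("n","R","t","mtx","img")},allow_pickle=True)
E
```

```text
(no output)
```

View pics/w1c.png

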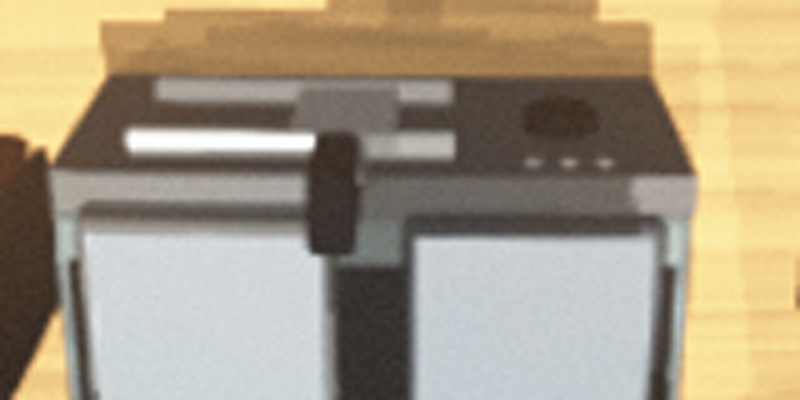

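View pics/t1.png

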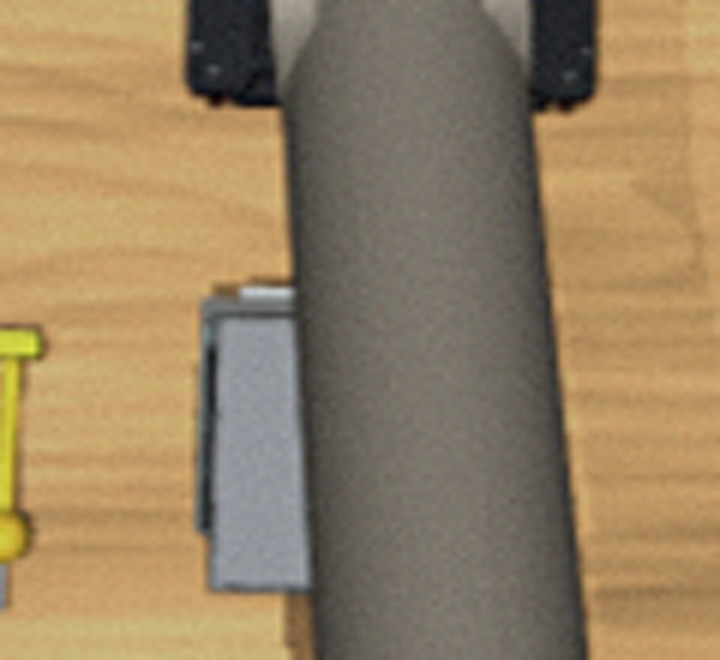

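View pics/w1s.png

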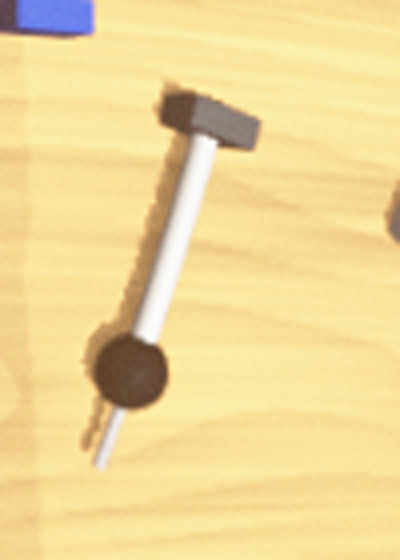

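```bash
python3 - <<'E'
from h import *
w=np.load("w1.npy",allow_pickle=True).item()
C=lambda u,v:(235+u/5,200+v/5)
P=lambda u,v,z:onz(w,*C(u,v),z)
a=P(52,170,.09);b=P(696,176,.09);c=P(105,75,0);d=P(655,77,0)
for x,y in((a,b),(c,d)):
    e=(x-y)[:2]; m=(x+y)[:2]/2; print(x.round(4),y.round(4),"w",np.linalg.norm(e).round(4),"yaw",np.degrees(np.arctan2(-e[0],e[1])).round(2),"mid",m.round(4))
print("power",P(562,118,.05).round(4)); 
print("tabtop",P(335,250,.128).round(4),P(309,250,.128),P(356,250,.128), "tab far",P(338,132,.128))
S=lambda u,v,z:onz(w,420+u/4,90+v/4,z)
f=S(205,133,.016);bl=S(130,371,.016);tp=S(100,465,.016);ft=S(212,113,.016)
print("shaft-foot end",f,"ball",bl,"tip",tp,"b-f",np.linalg.norm(f-bl),"b-t",np.linalg.norm(tp-bl), "yaw",np.degrees(np.arctan2(*(bl-f)[[1,0]])),np.degrees(np.arctan2(*(tp-bl)[[1,0]])))
# mat
hsv=cv2.cvtColor(w["img"],cv2.COLOR_BGR2HSV)
m=((hsv[...,2]<90)).astype(np.uint8); 
sub=np.zeros_like(m); sub[95:185,100:175]=m[95:185,100:175]
cs,_=cv2.findContours(sub,0,2); c=max(cs,key=cv2.contourArea); ap=cv2.approxPolyDP(c,5,True)[:,0]
q=np.array([onz(w,*p,.003) for p in ap]); print(ap.tolist()); print(q.round(4), q.mean(0), [np.linalg.norm(q[i]-q[i-1]).round(4) for i in range(len(q))])
E
```

```text
[0.4774 0.0595 0.09  ] [ 0.4761 -0.1181  0.09  ] w 0.1776 yaw -0.41 mid [ 0.4768 -0.0293]
[0.4765 0.0623 0.    ] [ 0.476  -0.1195  0.    ] w 0.1818 yaw -0.14 mid [ 0.4762 -0.0286]
power [ 0.4793 -0.0843  0.05  ]
tabtop [ 0.4715 -0.0212  0.128 ] [ 0.47146306 -0.01467182  0.128     ] [ 0.47154811 -0.02644751  0.128     ] tab far [ 0.50295146 -0.02252     0.128     ]
shaft-foot end [ 0.63497988 -0.28823315  0.016     ] ball [ 0.53576158 -0.26061842  0.016     ] tip [ 0.49581356 -0.2510468   0.016     ] b-f 0.10298953082263125 b-t 0.04107870807575854 yaw 164.44689824426905 166.525827367578
[[112, 157]]
[[0.5842 0.3368 0.003 ]] [0.58423114 0.33680983 0.003     ] [np.float64(0.0)]
```

The dock's face is at x=0.476, its centre line at y=-0.029, and its yaw is about 0. The face width checks at 178–182 mm, and the power button lies 55 mm from the centre. The tab is 12 mm wide as it should be, but sits at y=-0.0205, so the shutter starts about 8 mm open. The stylus ball is at (0.536,-0.261). Now I grip the tab.

```bash
python3 -m crank '[[[5,-0.8,3.5,2,0,0,0],[5,-1.77,7,4,0,0,0],[5,-1.77,8,8,0,0,0],[5,-1.77,8,12,0,0,0],[5,-1.77,8,16,0,0,0],[5,-1.77,8,19.5,0,0,0],[5,-1.77,8,21.1,0,0,0],[5,-1.77,8,21.1,0,0,0]]]' 25
python3 - <<'E'
from h import *
w=cam("wrist"); crop(w,220,190,420,310,4,"w2.png")
E
```

```text
clock: 2.72
tcp_pos: [0.4764, -0.027, 0.1054]
orientation: [-0.706, 0.708, 0.002, -0.003]
contact_force: [0.2, -0.0, 0.0]
finger_gap: 0.0501
```

View pics/w2.png

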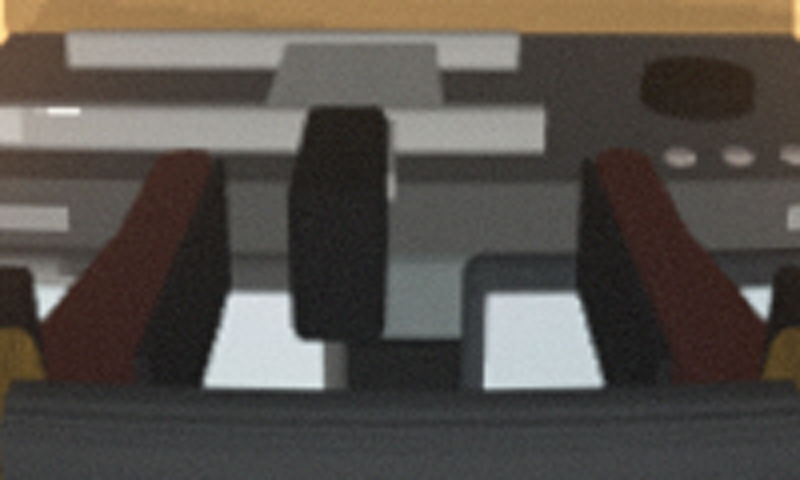

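The tab is at crop (340,220), left of the centre between the fingers (400). I'll check the settled pose before closing.

```bash
python3 -m crank '[[[5,0,0,0,0,0,0],[5,0,0,0,0,0,0]]]'; python3 - <<'E'
from h import *
w=cam("wrist"); p,q,s=tcp(); print(p.round(4), q.as_matrix()[:,0].round(3), s["joints"].round(3))
# tab top near edge and sides at z=.128 
C=lambda u,v:(220+u/4,190+v/4)
for u in (293,384): print(onz(w,*C(u,335),.128).round(4))
print(onz(w,*C(340,110),.128).round(4))
E
```

```text
clock: 2.93
tcp_pos: [0.4812, -0.0252, 0.1104]
orientation: [-0.707, 0.708, -0.001, 0.001]
contact_force: [0.3, -0.0, -0.6]
finger_gap: 0.0499
[ 0.4812 -0.025   0.1104] [-0.001 -1.     0.   ] [ 0.143  0.326 -0.26   2.099  0.125  0.728 -1.769]
[ 0.4728 -0.0112  0.128 ]
[ 0.4729 -0.0232  0.128 ]
[ 0.5043 -0.018   0.128 ]
```

```bash
python3 -m crank '[[[5,-0.75,0,0,0,0,0],[5,-0.75,0,0.2,0,0,0],[5,-0.75,0,0.2,0,0,0]]]'; python3 - <<'E'
from h import *
w=cam("wrist"); p,q,s=tcp(); print(p.round(4)); crop(w,220,190,420,310,4,"w3.png"); crop(w,200,170,440,260,3,"w3b.png")
np.save("w3.npy",{k:w[k] for k in("n","R","t","mtx","img")},allow_pickle=True)
E
```

```text
clock: 3.23
tcp_pos: [0.4801, -0.0161, 0.1071]
orientation: [0.708, -0.707, 0.0, -0.0]
contact_force: [-0.2, -0.6, 0.5]
finger_gap: 0.0498
[ 0.48   -0.0165  0.1069]
```

View pics/w3.png

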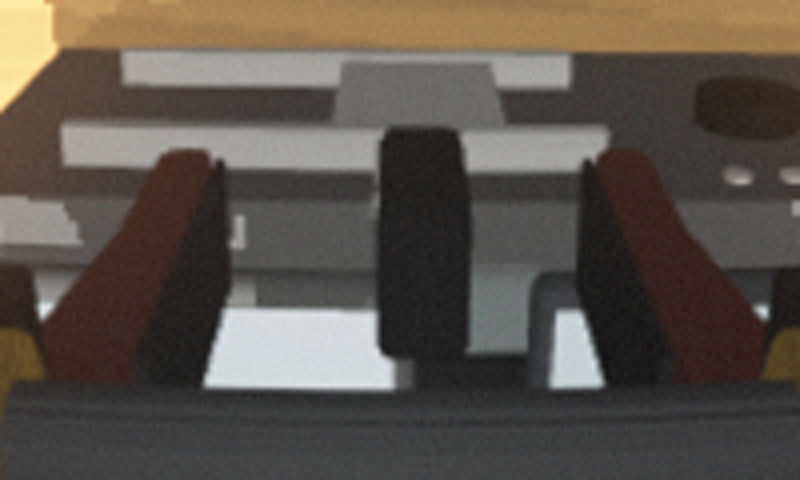

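View pics/w3b.png

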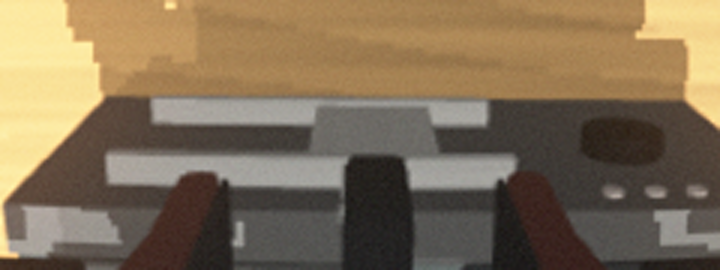

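The tab is now centred to within 3 mm. I close on it, then slide.

```bash
python3 -m crank '[[[0.5,0.2,0,0,0,0,0],[0.5,0.2,0,0,0,0,0],[0.5,0.2,0,0,0,0,0],[0.5,0.2,0,0,0,0,0],[0.5,0.2,0,0,0,0,0],[0.5,0.2,0,0,0,0,0]]]' 25
python3 - <<'E'
from h import *
w=np.load("w3.npy",allow_pickle=True).item()
P=lambda u,v,z:onz(w,200+u/3,170+v/3,z)
a=P(105,97,0);b=P(685,100,0); print(a,b,(a+b)/2,np.linalg.norm(a-b)); print("power",P(622,141,.05)); print("plate",P(312,125,.06),P(437,125,.06)); print(tcp()[0])
E
```

```text
clock: 3.78
tcp_pos: [0.4798, -0.0189, 0.1066]
orientation: [-0.707, 0.707, 0.0, -0.0]
contact_force: [-0.1, -0.3, -0.6]
finger_gap: 0.0132
[0.47695549 0.06256974 0.        ] [ 0.47641916 -0.11839991  0.        ] [ 0.47668733 -0.02791508  0.        ] 0.18097044166581694
power [ 0.47926155 -0.08323337  0.05      ]
plate [ 0.48661447 -0.00488591  0.06      ] [ 0.4866805  -0.03446917  0.06      ]
[ 0.47983915 -0.01887001  0.10662132]
```

```bash
python3 -m crank '[[[0.5,-0.8,0,0,0,0,0],[0.5,-1.6,0,0,0,0,0],[0.5,-2.4,0,0,0,0,0],[0.5,-3.2,0,0,0,0,0],[0.5,-3.6,0,0,0,0,0],[0.5,-3.8,0,0,0,0,0],[0.5,-3.8,0,0,0,0,0],[0.5,-3.8,0,0,0,0,0]]]' 25
python3 -c "
from h import *
print(tcp()[0], tcp()[2]['contact_force'])"
```

```text
clock: 4.45
tcp_pos: [0.48, 0.018, 0.1066]
orientation: [-0.707, 0.707, -0.001, -0.001]
contact_force: [1.3, -4.8, -0.8]
finger_gap: 0.0117
[0.48002412 0.01804545 0.10662856] [ 1.27874591 -4.81713268 -0.77833319]
```

The force of -4.8 N in y shows the shutter is at its end stop. The tab travelled from -0.019 to 0.018, which puts the dock centre at y≈-0.0275, in agreement with the pictures. I release, lift and go over the stylus.

```bash
python3 -m crank '[[[0.5,0.2,0,0,0,0,0],[3.5,0.2,0,0,0,0,0],[3.5,0.2,0,0,0,0,0],[4,0.2,0,-3,0,0,0],[4,0.2,0,-6,0,0,0],[6,3,-2,-8,0,0,0.05],[6,6.8,-3.5,-9,0,0,0.1],[6,10.6,-5,-9,0,0,0.2],[6,14.4,-6.5,-9,0,0,0.262],[6,18,-8,-9,0,0,0.262]]]' 25
python3 -m crank '[[[6,3.5,0.5,0,0,0,0],[6,7,1,0,0,0,0],[6,7,1,0,0,0,0],[6,7,1,0,0,0,0]]]'
python3 - <<'E'
from h import *
w=cam("wrist"); cv2.imwrite("pics/w4.png",w["img"]); p,q,s=tcp(); print(p, s["joints"].round(3))
np.save("w4.npy",{k:w[k] for k in("n","R","t","mtx","img")},allow_pickle=True)
t=cam("top"); s=cam("side"); crop(t,190,130,430,260,3,"t4.png"); crop(s,240,150,440,290,4,"s4.png")
E
```

```text
clock: 5.28
tcp_pos: [0.5604, -0.1623, 0.1972]
orientation: [-0.608, 0.794, -0.0, 0.0]
contact_force: [1.9, 0.5, 0.9]
finger_gap: 0.0599
clock: 5.62
tcp_pos: [0.531, -0.2277, 0.1964]
orientation: [-0.607, 0.795, 0.0, -0.0]
contact_force: [0.0, 0.6, -0.1]
finger_gap: 0.06
[ 0.53195992 -0.2254821   0.19654433] [ 0.387  0.349 -0.118  1.814  0.048  0.982 -1.583]
```

View pics/w4.png

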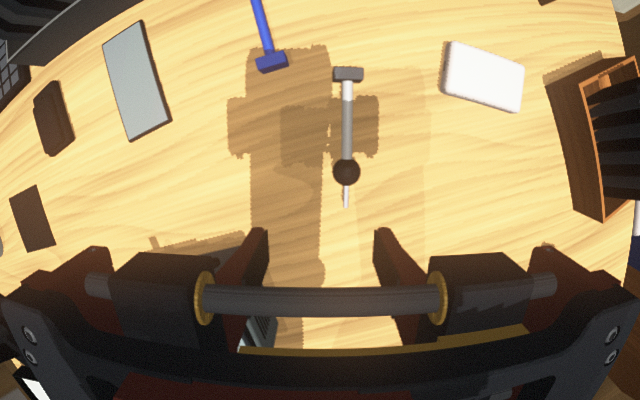

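View pics/t4.png

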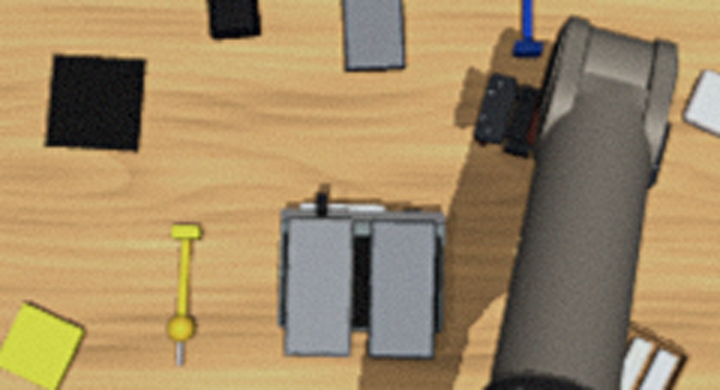

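The stylus now runs straight up in the wrist image: foot (348,74), ball (346,172), tip (346,206). The tab has moved left to t4 (322,200), so the shutter is open.

```bash
python3 - <<'E'
from h import *
w=np.load("w4.npy",allow_pickle=True).item()
b=onz(w,346,172,.016); t=onz(w,346,206,.016); f=onz(w,347.5,82,.016); 
print(b,t,f,np.linalg.norm(b-t),np.linalg.norm(b-f))
d=(t-f)[:2]; d/=np.linalg.norm(d); a=np.arctan2(d[1],d[0]); print(np.degrees(a))
o=b[:2]-.108*d; g=o+.045*d; print("origin",o,"grasp",g)
x=np.array([np.cos(a+np.pi/2),np.sin(a+np.pi/2),0]); z=np.array([0,0,-1.]); r=R.from_matrix(np.c_[x,np.cross(z,x),z])
print(rel([*g,0.1],r),rel([*g,0.004],r),tcp()[0])
E
```

```text
[ 0.53519285 -0.25902985  0.016     ] [ 0.49659849 -0.24937847  0.016     ] [ 0.6322715  -0.28614032  0.016     ] 0.03978283220750094 0.10079307035291464
164.8392163476324
origin [ 0.63943398 -0.28727494] grasp [ 0.59600018 -0.27550615]
(array([ 3.39, -7.44,  9.67]), array([-0.    ,  0.0011,  0.0053])) (array([ 3.4 , -7.44, 19.27]), array([-0.    ,  0.0011,  0.0053])) [ 0.53275981 -0.22374811  0.19668687]
```

```bash
python3 -m crank '[[[5,1.2,-2.5,3,0,0,0.005],[5,2.4,-5,6,0,0,0.005],[5,3.4,-7.4,9,0,0,0.005],[5,3.4,-7.4,12,0,0,0.005],[5,3.4,-7.4,14.5,0,0,0.005],[5,3.4,-7.4,14.5,0,0,0.005],[5,3.4,-7.4,14.5,0,0,0.005]]]'
python3 - <<'E'
from h import *
for i in range(3):
    w=cam("wrist"); print(tcp()[0].round(4))
crop(w,220,60,460,280,3,"w5.png")
g=np.array([.596,-.2755,.004]); print(rel(g))
E
```

```text
clock: 6.35
tcp_pos: [0.5946, -0.2755, 0.0506]
orientation: [-0.608, 0.794, 0.002, -0.0]
contact_force: [0.4, -0.1, 0.6]
finger_gap: 0.0503
[ 0.5957 -0.2764  0.0525]
[ 0.5963 -0.277   0.0536]
[ 0.5965 -0.2775  0.054 ]
(array([-0.18,  0.12,  5.  ]), array([0., 0., 0.]))
```

View pics/w5.png

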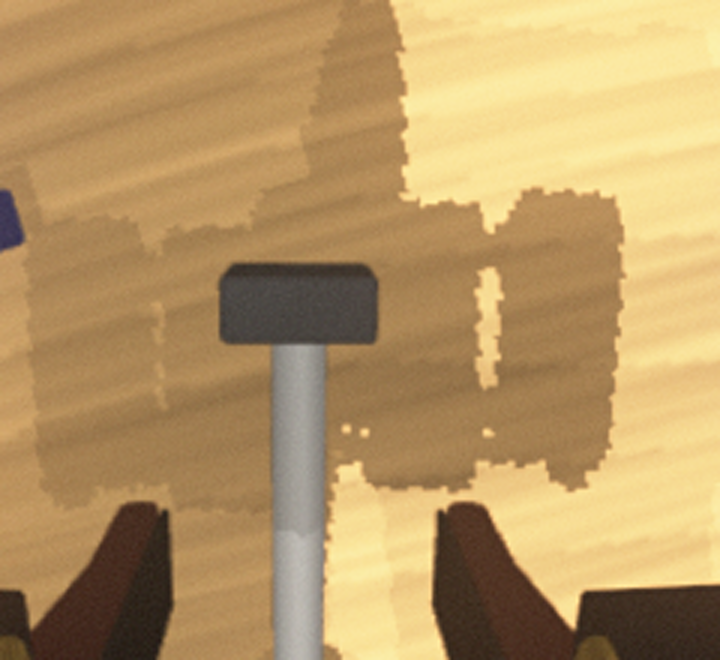

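The stylus is centred between the fingers (299 against 303) and aligned with them. I go down slowly and grip.

```bash
python3 -m crank '[[[5,0,0,1.5,0,0,0],[5,0,0,3,0,0,0],[5,0,0,4,0,0,0],[5,0,0,4.6,0,0,0],[5,0,0,4.8,0,0,0],[5,0,0,4.9,0,0,0],[5,0,0,4.9,0,0,0],[5,0,0,4.9,0,0,0]]]' 30
python3 -m crank '[[[0.5,0,0,0,0,0,0],[0.5,0,0,0,0,0,0],[0.5,0,0,0,0,0,0],[0.5,0,0,0,0,0,0],[0.5,0,0,0,0,0,0],[0.5,0,0,0,0,0,0],[0.5,0,0,0,0,0,0],[0.5,0,0,0,0,0,0]]]' 35
```

```text
clock: 7.17
tcp_pos: [0.5953, -0.2781, 0.0034]
orientation: [-0.607, 0.795, -0.001, 0.0]
contact_force: [0.5, -0.4, -0.3]
finger_gap: 0.0496
clock: 7.83
tcp_pos: [0.5947, -0.2776, 0.0027]
orientation: [-0.607, 0.795, 0.0, 0.0]
contact_force: [-0.4, 0.6, 0.5]
finger_gap: 0.0111
```

Gripped: the gap matches the 12 mm shaft. I lift it and carry it in front of the dock.

```bash
python3 -m crank '[[[0.5,0,0,-2,0,0,0],[0.5,0,0,-5,0,0,0],[0.5,-2,0.1,-8,0,0,-0.05],[0.5,-5,0.3,-9,0,0,-0.1],[0.5,-8.5,0.5,-9,0,0,-0.16],[0.5,-12,0.6,-9,0,0,-0.22],[0.5,-15.5,0.8,-9,0,0,-0.265],[0.5,-19,1,-9,0,0,-0.265],[0.5,-22.5,1.2,-9,0,0,-0.265],[0.5,-24.5,1.2,-9,0,0,-0.265]]]' 35
python3 -m crank '[[[0.5,-0.6,0,0,0,0,0],[0.5,-1.1,0,0,0,0,0],[0.5,-1.1,0,0,0,0,0],[0.5,-1.1,0,0,0,0,0],[0.5,-1.1,0,0,0,0,0]]]' 35
python3 - <<'E'
from h import *
w=cam("wrist"); cv2.imwrite("pics/w6.png",w["img"]); p,q,s=tcp(); print(p, q.as_matrix().round(3).tolist(), s["joints"].round(3))
t=cam("top"); s=cam("side"); crop(t,270,130,390,230,6,"t6.png"); crop(s,280,140,400,240,6,"s6.png"); print(tcp()[0])
for d in (w,t,s): np.save("c6"+d["n"]+".npy",{k:d[k] for k in("n","R","t","mtx","img")},allow_pickle=True)
E
```

```text
clock: 8.67
tcp_pos: [0.6479, -0.0327, 0.0925]
orientation: [0.708, -0.706, -0.001, -0.001]
contact_force: [-0.2, 0.2, -0.8]
finger_gap: 0.0107
clock: 9.08
tcp_pos: [0.6475, -0.03, 0.0925]
orientation: [-0.705, 0.709, -0.0, -0.001]
contact_force: [0.0, -0.2, -1.3]
finger_gap: 0.0108
[ 0.64753935 -0.02979279  0.09257726] [[-0.005, -1.0, -0.0], [-1.0, 0.005, -0.001], [0.001, 0.0, -1.0]] [ 0.079  0.578 -0.18   1.719  0.131  0.857 -1.734]
[ 0.6476751  -0.0290725   0.09266854]
```

View pics/w6.png

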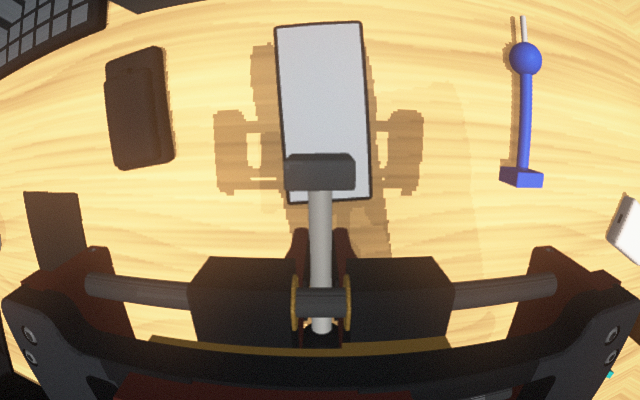

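View pics/t6.png

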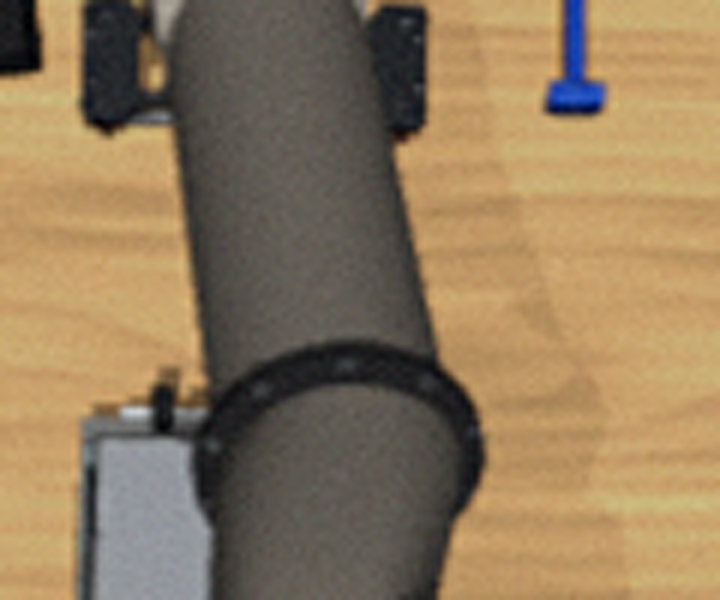

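View pics/s6.png

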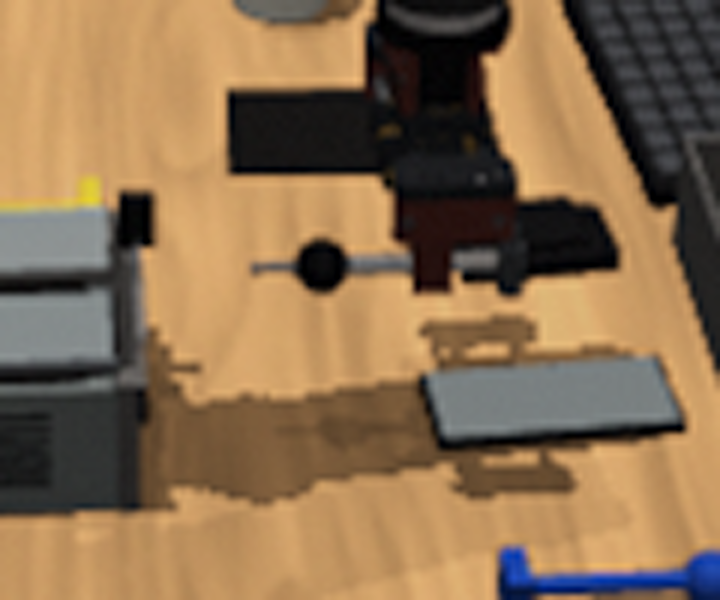

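```bash
python3 - <<'E'
from h import *
s=np.load("c6side.npy",allow_pickle=True).item(); w=np.load("c6wrist.npy",allow_pickle=True).item()
def ony(d,u,v,y): o,r=ray(d,u,v); return o+r*(y-o[1])/r[1]
for n,u,v in(("tip",254,266),("ball",321,264),("foot",511,268)): print(n,ony(s,280+u/6,140+v/6,-.029).round(4))
# dock face in the side view: near-side vertical edge, y=-.1185: bottom corner (137,508), top
print(ony(s,280+137/6,140+510/6,-.1185),ony(s,280+145/6,140+388/6,-.1185))
p=tcp()[0]; print(p)
for u in(311,331): print(onz(w,u,200,p[2]+.0125).round(4)) 
print(onz(w,320,157,p[2]+.0125+.016).round(4),onz(w,320,188,p[2]+.0125+.016).round(4))
E
```

```text
tip [ 0.5474 -0.029   0.1063]
ball [ 0.5861 -0.029   0.106 ]
foot [ 0.6965 -0.029   0.0985]
[ 0.47491743 -0.1185      0.00230346] [ 0.48059232 -0.1185      0.08849836]
[ 0.6476751  -0.0290725   0.09266854]
[ 0.6783 -0.0257  0.1052]
[ 0.6782 -0.0358  0.1052]
[ 0.7019 -0.0303  0.1212] [ 0.688  -0.0303  0.1212]
```

The side view shows the stylus level, with the tip at (0.546, z 0.106) and 26 mm of pin ahead of the ball. I lower it to the button's height and come close to the face.

```bash
python3 -m crank '[[[0.5,-0.15,0.5,2,0,0,0],[0.5,-0.15,1.5,4,0,0,0],[0.5,-0.15,2.5,5,0,0,0],[0.5,-0.15,3.5,5.4,0,0,0],[0.5,-0.15,4.2,5.5,0,0,0],[0.5,-0.15,4.8,5.5,0,0,0],[0.5,-0.15,5.2,5.5,0,0,0],[0.5,-0.15,5.2,5.5,0,0,0],[0.5,-0.15,5.2,5.5,0,0,0],[0.5,-0.15,5.2,5.5,0,0,0]]]' 35
python3 - <<'E'
from h import *
s=cam("side"); p,q,st=tcp(); print(p,st["contact_force"], q.as_matrix()[:,0].round(3)); crop(s,270,150,390,230,6,"s7.png"); w=cam("wrist"); cv2.imwrite("pics/w7.png",w["img"])
E
```

```text
clock: 10.07
tcp_pos: [0.5968, -0.0258, 0.0383]
orientation: [-0.706, 0.708, -0.001, 0.001]
contact_force: [-0.3, -0.3, -1.2]
finger_gap: 0.0105
[ 0.59666881 -0.02570504  0.03812909] [-0.26275284 -0.12167086 -1.38297145] [-0.002 -1.    -0.   ]
```

View pics/s7.png

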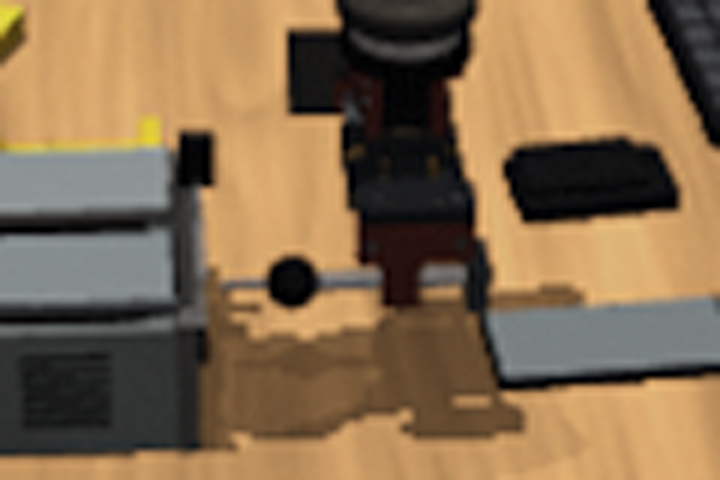

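```bash
python3 - <<'E'
from h import *
s=cam("side")
def ony(d,u,v,y): o,r=ray(d,u,v); return o+r*(y-o[1])/r[1]
for n,u,v in(("tip",222,286),("ball",292,281)): print(n,ony(s,270+u/6,150+v/6,-.0265).round(4))
print(tcp()[0])
E
python3 -m crank '[[[0.5,0.1,0.5,0.05,0,0,0],[0.5,0.1,1,0.05,0,0,0],[0.5,0.1,1.4,0.05,0,0,0],[0.5,0.1,1.7,0.05,0,0,0],[0.5,0.1,1.9,0.05,0,0,0],[0.5,0.1,2.0,0.05,0,0,0],[0.5,0.1,2.0,0.05,0,0,0]]]' 35
python3 - <<'E'
from h import *
s=cam("side"); p,q,st=tcp(); print(p,st["contact_force"]); crop(s,270,150,390,230,6,"s8.png")
E
```

```text
tip [ 0.4941 -0.0265  0.0502]
ball [ 0.5352 -0.0265  0.0519]
[ 0.59633657 -0.02573649  0.03784908]
clock: 10.8
tcp_pos: [0.576, -0.0268, 0.0374]
orientation: [-0.706, 0.708, -0.0, 0.0]
contact_force: [-0.4, 0.8, -1.5]
finger_gap: 0.0109
[ 0.57600816 -0.02674421  0.03731214] [ 1.0005356  -0.44315201 -1.63903672]
```

View pics/s8.png

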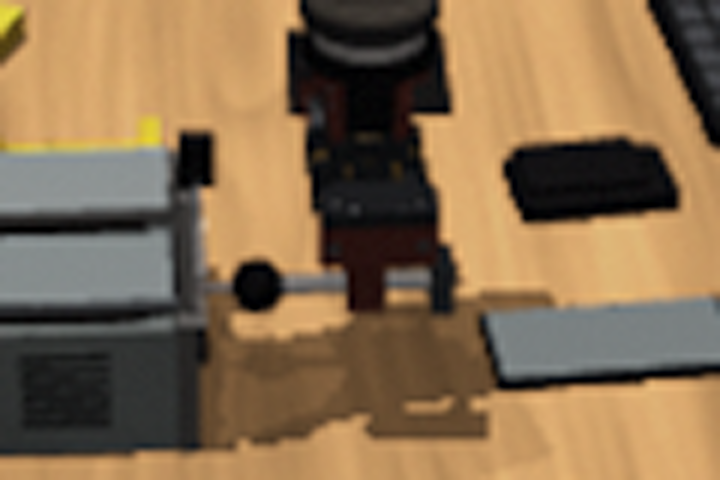

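```bash
python3 -m crank '[[[0.5,0,0.15,0,0,0,0],[0.5,0,0.3,0,0,0,0],[0.5,0,0.4,0,0,0,0],[0.5,0,0.4,0,0,0,0]]]' 35; python3 -m crank '[[[0.5,0,0.1,0,0,0,0],[0.5,0,0.2,0,0,0,0],[0.5,0,0.2,0,0,0,0],[0.5,0,0.2,0,0,0,0]]]' 35
```

```text
clock: 11.18
tcp_pos: [0.5728, -0.0267, 0.0376]
orientation: [-0.706, 0.708, -0.001, 0.001]
contact_force: [3.2, -0.6, -1.0]
finger_gap: 0.011
clock: 11.52
tcp_pos: [0.5718, -0.0266, 0.0379]
orientation: [-0.706, 0.708, -0.001, 0.002]
contact_force: [6.9, 0.2, -2.2]
finger_gap: 0.0108
```

```bash
python3 -m crank '[[[0.5,0,0.1,0,0,0,0],[0.5,0,0.2,0,0,0,0],[0.5,0,0.2,0,0,0,0],[0.5,0,0.2,0,0,0,0]]]' 40; python3 - <<'E'
from h import *
s=cam("side"); p,q,st=tcp(); print(p,st["contact_force"]); crop(s,270,150,390,230,6,"s9.png"); w=cam("wrist"); cv2.imwrite("pics/w9.png",w["img"])
E
```

```text
clock: 11.85
tcp_pos: [0.5717, -0.0265, 0.0385]
orientation: [-0.706, 0.708, -0.003, 0.003]
contact_force: [9.2, -0.0, -0.4]
finger_gap: 0.0112
[ 0.57168991 -0.02649855  0.03850982] [10.58564792 -0.36772519 -1.91009746]
```

View pics/s9.png

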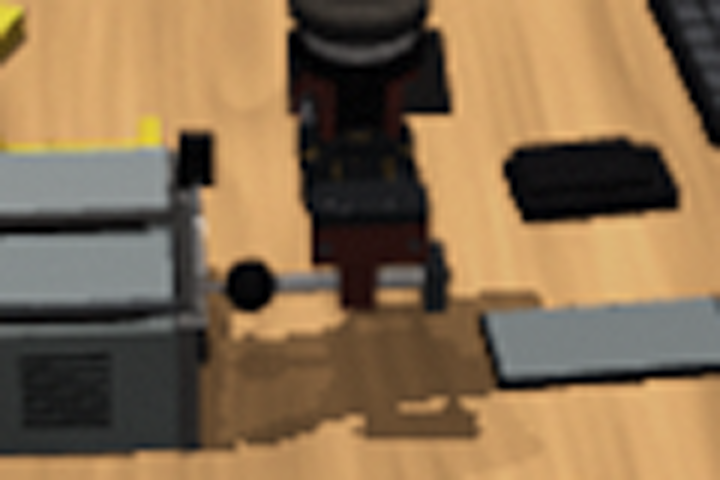

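View pics/w9.png

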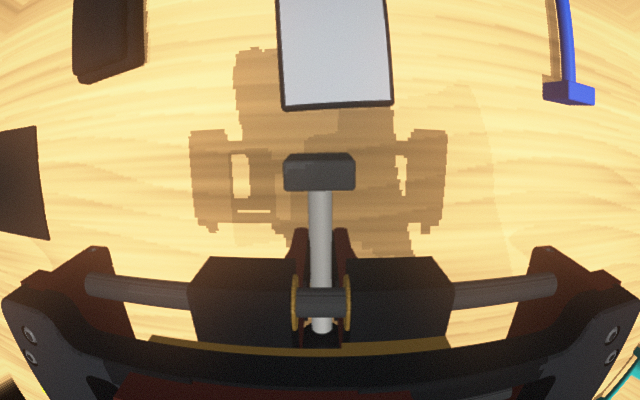

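```bash
python3 - <<'E'
from h import *
s=cam("side")
def ony(d,u,v,y): o,r=ray(d,u,v); return o+r*(y-o[1])/r[1]
g=cv2.cvtColor(s["img"],cv2.COLOR_BGR2GRAY); sub=np.zeros_like(g); sub[185:210,303:326]=(g[185:210,303:326]<45)*255
cs,_=cv2.findContours(sub,0,1); c=max(cs,key=cv2.contourArea); (u,v),r=cv2.minEnclosingCircle(c); print(u,v,r); m=cv2.moments(c); print(m["m10"]/m["m00"],m["m01"]/m["m00"])
print("ball",ony(s,u,v,-.0272).round(4))
# dock face reference from the same camera: top corner near side z=.09,y=-.1185 ; bottom
print(proj(s,[.4765,-.1185,.09]),proj(s,[.4765,-.1185,0]))
crop(s,270,170,340,225,10,"s10.png"); print(tcp()[2]["contact_force"],tcp()[0])
E
```

```text
311.0 197.0 4.123205661773682
311.1707317073171 197.27642276422765
ball [ 0.5081 -0.0272  0.0529]
[302.92595656 204.34840654] [303.30609226 225.5074253 ]
[ 9.22307469 -0.31197903 -2.04031166] [ 0.57168801 -0.02643714  0.03851344]
```

View pics/s10.png

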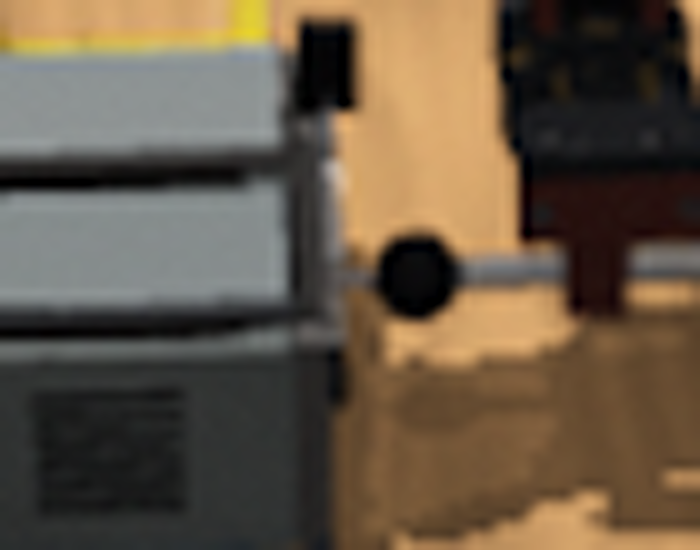

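The ball reads x=0.508, where 0.5095 is expected with the plunger fully in and 0.5185 if it were blocked at the face. The force went from spring level to a hard stop at 9–10 N. I hold for a second.

```bash
python3 -m crank '[[[0.5,0,0,0,0,0,0],[0.5,0,0,0,0,0,0],[0.5,0,0,0,0,0,0],[0.5,0,0,0,0,0,0],[0.5,0,0,0,0,0,0],[0.5,0,0,0,0,0,0],[0.5,0,0,0,0,0,0],[0.5,0,0,0,0,0,0],[0.5,0,0,0,0,0,0],[0.5,0,0,0,0,0,0]]]' 40; python3 -m crank '[[[0.5,0,0.05,0,0,0,0],[0.5,0,0.05,0,0,0,0],[0.5,0,0.05,0,0,0,0],[0.5,0,0.05,0,0,0,0]]]' 40
```

```text
clock: 12.83
tcp_pos: [0.5717, -0.0265, 0.0385]
orientation: [-0.706, 0.708, -0.002, 0.003]
contact_force: [9.7, -0.7, -2.8]
finger_gap: 0.0113
clock: 13.17
tcp_pos: [0.5717, -0.0265, 0.0387]
orientation: [-0.706, 0.708, -0.003, 0.003]
contact_force: [11.2, -0.6, -2.1]
finger_gap: 0.0107
```

Held for over 1.3 s at 9–11 N without slip. I retract, then measure the mat and flask.

```bash
python3 -m crank '[[[0.5,0,-0.5,0,0,0,0],[0.5,0,-1.5,0,0,0,0],[0.5,0,-3.5,0,0,0,0],[0.5,0,-6,-1,0,0,0],[0.5,0,-8,-3,0,0,0],[0.5,0,-9,-6,0,0,0],[0.5,0,-9,-9,0,0,0],[0.5,0,-9,-9,0,0,0],[0.5,0,-9,-9,0,0,0]]]' 40
python3 - <<'E'
from h import *
t=cam("top"); s=cam("side"); w=cam("wrist")
cv2.imwrite("pics/t11.png",t["img"]); crop(s,230,90,430,220,4,"s11.png"); cv2.imwrite("pics/w11.png",w["img"]); print(tcp()[0])
P=[(52,146),(145,150),(137,240),(46,235)]
q=np.array([onz(t,190+u/3,100+v/3,.003) for u,v in P]); print(q.round(4),q.mean(0).round(4),[np.linalg.norm(q[i]-q[i-1]).round(4) for i in range(4)])
print(proj(t,q.mean(0)),"flask base guess",onz(t,165,165,0))
E
```

```text
clock: 13.92
tcp_pos: [0.6575, -0.0268, 0.128]
orientation: [-0.706, 0.708, -0.0, 0.0]
contact_force: [-0.6, -0.3, -2.5]
finger_gap: 0.0107
[ 0.65529568 -0.02700176  0.12508404]
[[0.6584 0.3397 0.003 ]
 [0.6557 0.2309 0.003 ]
 [0.5494 0.236  0.003 ]
 [0.5533 0.3417 0.003 ]] [0.6042 0.2871 0.003 ] [np.float64(0.1051), np.float64(0.1088), np.float64(0.1063), np.float64(0.1057)]
[221.66573918 164.19131885] flask base guess [0.59821869 0.48565078 0.        ]
```

View pics/w11.png

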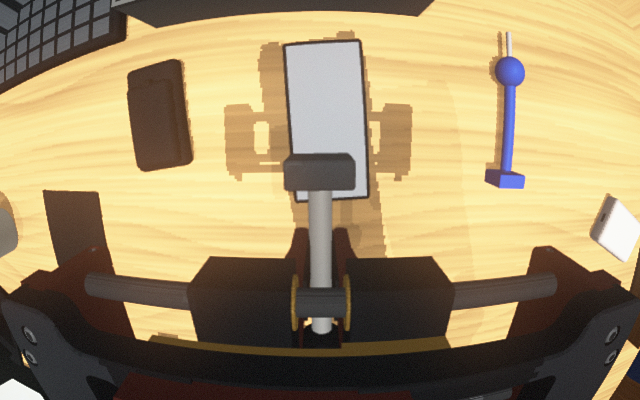

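View pics/s11.png

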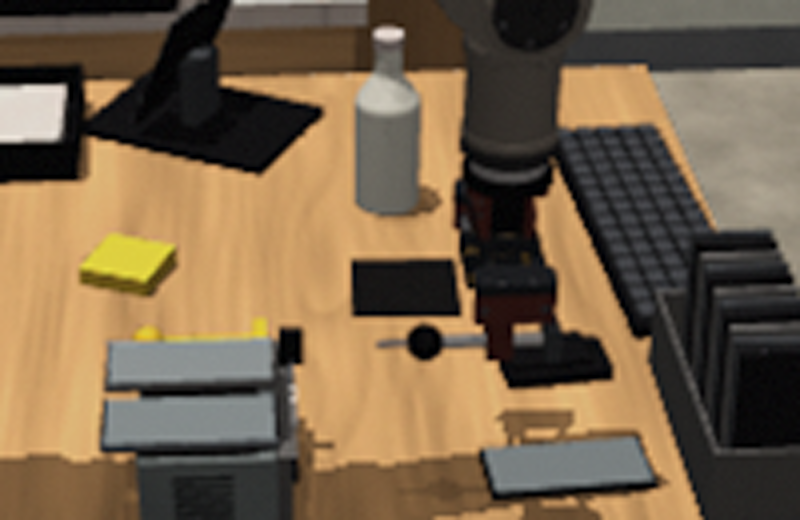

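View pics/t11.png

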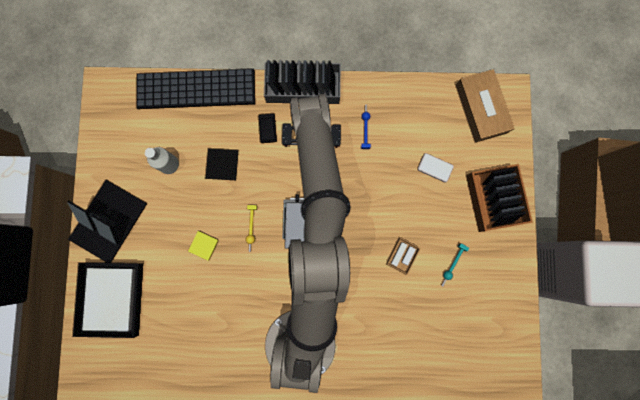

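The mat centre is at (0.604, 0.287), with sides of 105–109 mm measured against 110 true. The flask, at y≈0.48, is well clear. The stylus is still level in the grip. I carry it to the mat, clear of the dock.

```bash
python3 -m crank '[[[0.5,-3,0,0,0,0,0],[0.5,-6.5,0,0,0,0,0],[0.5,-10,0,0,0,0,0],[0.5,-13.5,0,0,0,0,-0.05],[0.5,-17,1.5,0,0,0,-0.12],[0.5,-20.3,3.5,0,0,0,-0.2],[0.5,-23.5,5.5,0,0,0,-0.27],[0.5,-26.5,7.5,0,0,0,-0.349],[0.5,-28.5,9.5,0,0,0,-0.349],[0.5,-29.5,10.4,0,0,0,-0.349]]]' 40
python3 -m crank '[[[0.5,0,0,3,0,0,0],[0.5,0,0,6,0,0,0],[0.5,0,0,7,0,0,0],[0.5,0,0,7,0,0,0],[0.5,0,0,7,0,0,0],[0.5,0,0,7,0,0,0]]]' 40
python3 - <<'E'
from h import *
t=cam("top"); s=cam("side"); w=cam("wrist"); p,q,st=tcp(); print(p,np.degrees(np.arctan2(*q.as_matrix()[[1,0],0])),st["joints"].round(2))
crop(s,230,90,430,220,4,"s12.png"); cv2.imwrite("pics/w12.png",w["img"]); print(rel([.551,.268,.008]))
E
```

```text
clock: 14.9
tcp_pos: [0.549, 0.272, 0.1255]
orientation: [0.82, -0.572, -0.002, 0.001]
contact_force: [-0.1, -0.1, -1.4]
finger_gap: 0.0109
clock: 15.4
tcp_pos: [0.555, 0.2683, 0.0583]
orientation: [0.818, -0.575, 0.0, -0.001]
contact_force: [0.2, -0.1, -0.9]
finger_gap: 0.0108
[0.55500385 0.26862974 0.05863135] -70.15176407661824 [-0.33  0.59 -0.3   1.81  0.24  0.77 -1.97]
(array([-0.08,  0.41,  5.06]), array([0., 0., 0.]))
```

View pics/w12.png

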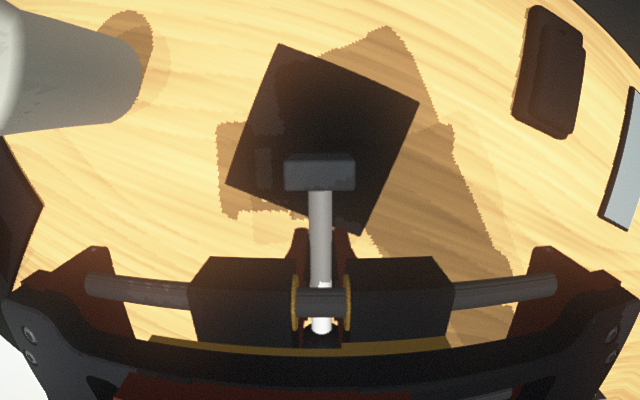

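View pics/s12.png

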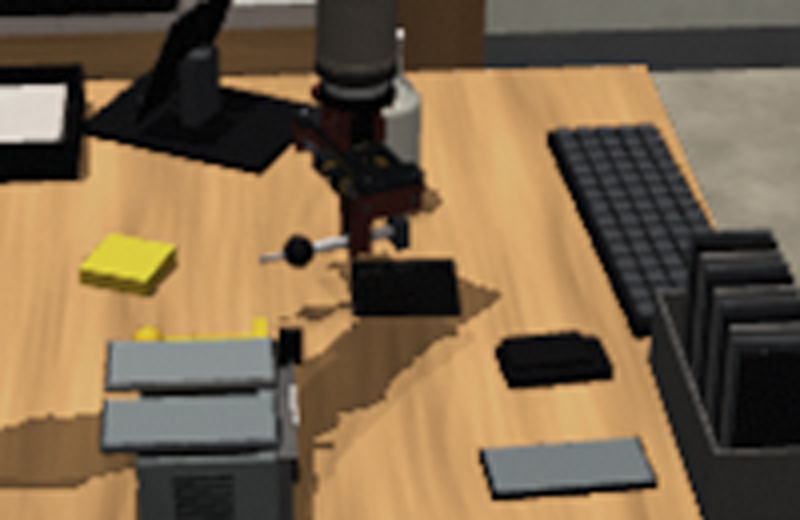

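The wrist view shows the mat corners at (278,43), (419,102), (360,236) and (225,184), with the foot at (320,172) above it. I'll cross-check the mat's centre.

```bash
python3 - <<'E'
from h import *
w=cam("wrist"); q=np.array([onz(w,*c,.003) for c in [(278,43),(419,102),(360,236),(225,184)]]); print(q.round(4),q.mean(0).round(4),[np.linalg.norm(q[i]-q[i-1]).round(4) for i in range(4)])
M=q.mean(0); T=np.array([np.cos(np.radians(199.85)),np.sin(np.radians(199.85)),0])
for z in(.008,): print(rel([*(M+.056*T)[:2],z])); print(tcp()[0])
E
```

```text
[[0.6642 0.3392 0.003 ]
 [0.6599 0.2305 0.003 ]
 [0.5508 0.2344 0.003 ]
 [0.5546 0.3433 0.003 ]] [0.6074 0.2868 0.003 ] [np.float64(0.1097), np.float64(0.1088), np.float64(0.1091), np.float64(0.109)]
(array([0.07, 0.05, 5.05]), array([0., 0., 0.]))
[0.5548048  0.26858564 0.05846399]
```

The wrist measures the mat's centre at (0.607, 0.287) with sides of 109 mm. The foot will land about 8 mm from the centre. I lower it gently.

```bash
python3 -m crank '[[[0.5,0,0,1.5,0,0,0],[0.5,0,0,3,0,0,0],[0.5,0,0,4,0,0,0],[0.5,0,0,4.5,0,0,0],[0.5,0,0,4.8,0,0,0],[0.5,0,0,5,0,0,0],[0.5,0,0,5.1,0,0,0],[0.5,0,0,5.1,0,0,0],[0.5,0,0,5.1,0,0,0]]]' 40
python3 - <<'E'
from h import *
s=cam("side"); p,q,st=tcp(); print(p,st["contact_force"]);crop(s,270,120,350,180,10,"s13.png")
E
```

```text
clock: 16.35
tcp_pos: [0.5542, 0.2685, 0.0066]
orientation: [0.819, -0.574, 0.0, -0.0]
contact_force: [0.7, -0.1, -1.1]
finger_gap: 0.0109
[0.55426743 0.26852731 0.0066311 ] [-0.42122861 -0.94826488 -1.46240538]
```

View pics/s13.png

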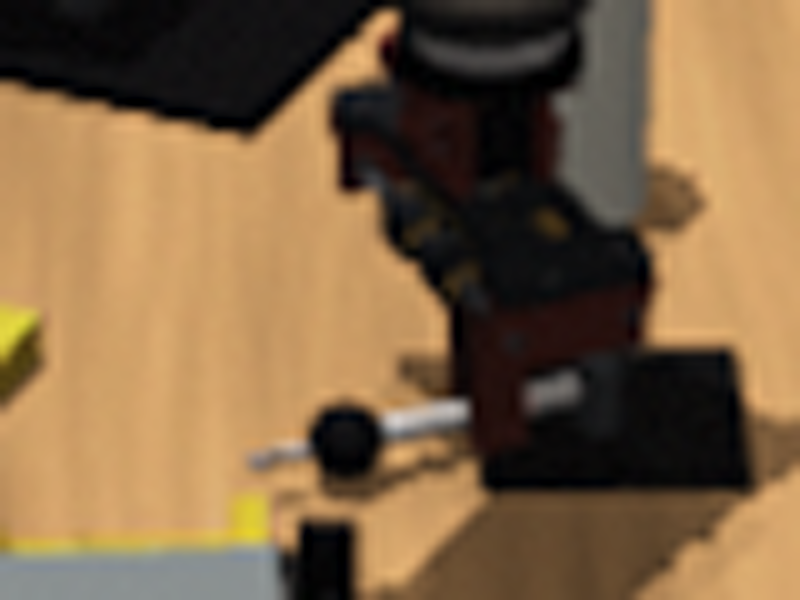

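```bash
python3 -m crank '[[[0.5,0,0,0.1,0,0,0],[0.5,0,0,0.2,0,0,0],[0.5,0,0,0.2,0,0,0],[1.4,0,0,0.2,0,0,0],[1.6,0,0,0.2,0,0,0],[3,0,0,0.1,0,0,0],[4.5,0,0,0,0,0,0],[4.5,0,0,0,0,0,0]]]' 20
python3 -m crank '[[[4.5,0,0,-2,0,0,0],[6,0,2,-6,0,0,0],[6,0,4,-9,0,0,0],[6,0,6,-10,0,0,0],[6,0,6,-10,0,0,0],[6,0,6,-10,0,0,0]]]'
python3 - <<'E'
from h import *
s=cam("side"); w=cam("wrist"); p,q,st=tcp(); print(p,st["contact_force"]);crop(s,270,120,350,180,10,"s14.png"); cv2.imwrite("pics/w14.png",w["img"])
np.save("w14.npy",{k:w[k] for k in("n","R","t","mtx","img")},allow_pickle=True)
E
```

```text
clock: 17.07
tcp_pos: [0.5542, 0.2684, 0.0064]
orientation: [0.819, -0.574, 0.0, -0.0]
contact_force: [1.7, 0.2, -0.0]
finger_gap: 0.0327
clock: 17.57
tcp_pos: [0.4977, 0.2478, 0.1069]
orientation: [0.819, -0.574, 0.001, -0.001]
contact_force: [-0.1, -0.4, -0.5]
finger_gap: 0.0599
[0.49804912 0.24784082 0.10546787] [-0.28042835 -0.23106611  0.3362035 ]
```

View pics/w14.png

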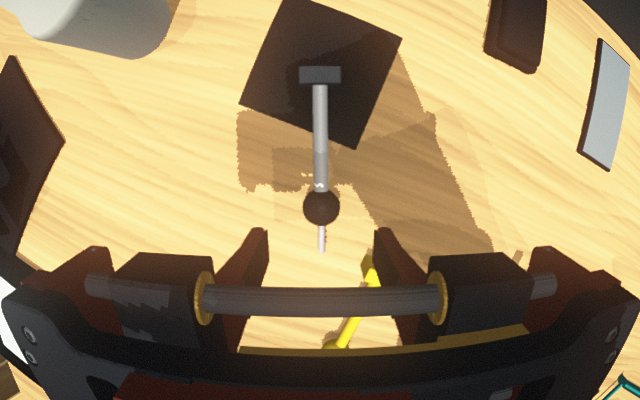

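View pics/s14.png

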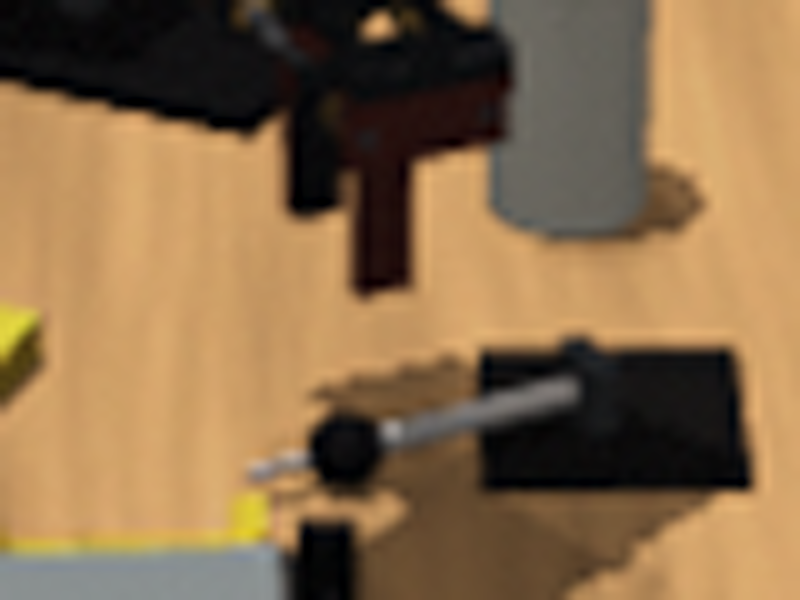

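The stylus lies with its foot on the mat (foot (320,74), ball (321,208), tip (321,250)). The yellow look-alike's foot is close by at (372,265), so I check its clearance from the right-hand finger.

```bash
python3 - <<'E'
from h import *
w=np.load("w14.npy",allow_pickle=True).item()
b=onz(w,321,208,.016); t=onz(w,321.5,251,.016); f=onz(w,320,85,.019); y=onz(w,370,252,.032); y2=onz(w,362,270,.032); y3=onz(w,366,262,.016)
print(b,t,f,np.linalg.norm(b-t),np.linalg.norm(b-f),np.degrees(np.arctan2(*(b-f)[[1,0]])))
p,q,_=tcp(); print(p)
d=(b-f)/np.linalg.norm(b-f); print("foot origin",b-.108*d)
for n,x in(("ball",b),("yel",y),("y2",y2),("y3",y3)): print(n,x.round(4),"tool xy rel ball",q.inv().apply(x-b).round(4))
print(rel([*b[:2],.006]))
E
```

```text
[0.49512775 0.24547892 0.016     ] [0.45769352 0.23137677 0.016     ] [0.590949  0.2811804 0.019    ] 0.040002405413499004 0.1023000828057396 -159.56540345481574
[0.49804912 0.24784082 0.10546787]
foot origin [0.59628793 0.2831696  0.01916715]
ball [0.4951 0.2455 0.016 ] tool xy rel ball [0. 0. 0.]
yel [0.4771 0.195  0.032 ] tool xy rel ball [ 0.0414  0.0341 -0.016 ]
y2 [0.4591 0.1947 0.032 ] tool xy rel ball [ 0.0355  0.0512 -0.016 ]
y3 [0.4608 0.1893 0.016 ] tool xy rel ball [0.0412 0.0514 0.    ]
(array([0.12, 0.35, 9.95]), array([0., 0., 0.]))
```

The yellow foot lies at least 34 mm along tool y from the ball, clear of the 20 mm wide finger. I descend over the ball.

```bash
python3 -m crank '[[[4.8,0.1,0.35,3,0,0,0],[4.8,0.1,0.35,6,0,0,0],[4.8,0.1,0.35,8,0,0,0],[4.8,0.1,0.35,9,0,0,0],[4.8,0.1,0.35,9.6,0,0,0],[4.8,0.1,0.35,9.8,0,0,0],[4.8,0.1,0.35,9.8,0,0,0],[4.8,0.1,0.35,9.8,0,0,0]]]' 10
python3 - <<'E'
from h import *
w=cam("wrist"); p,q,st=tcp(); print(p,st["contact_force"]);crop(w,220,130,420,290,4,"w15.png"); print(rel([.4951,.2455,.003]))
E
```

```text
clock: 18.33
tcp_pos: [0.4953, 0.2463, 0.0089]
orientation: [0.819, -0.574, 0.0, -0.001]
contact_force: [0.5, -0.5, 0.4]
finger_gap: 0.0479
[0.49541804 0.24629004 0.00913248] [0.49523423 0.15550499 0.24721549]
(array([0.06, 0.06, 0.61]), array([0., 0., 0.]))
```

View pics/w15.png

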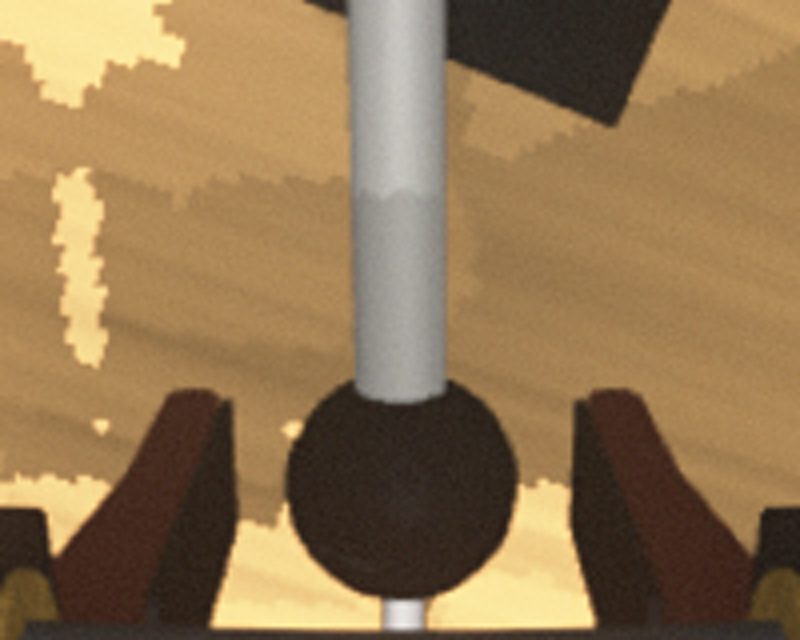

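The ball (402,487) is centred between the fingers. I lower the last 6 mm, grip lightly so the ball can turn in the pads, and start the arc.

```bash
python3 -m crank '[[[4.8,0,0,0.3,0,0,0],[4.8,0,0.05,0.6,0,0,0],[3,0,0.05,0.6,0,0,0],[2.5,0,0.05,0.6,0,0,0],[2.5,0,0.05,0.6,0,0,0],[2.5,0,0.05,0.6,0,0,0],[2.5,0,0.05,0.6,0,0,0]]]' 6
python3 -m crank '[[[2.5,0,-0.1,-0.7,0,0,0],[2.5,0,-0.25,-1.35,0,0,0],[2.5,0,-0.45,-2,0,0,0],[2.5,0,-0.8,-2.9,0,0,0],[2.5,0,-1.2,-3.8,0,0,0],[2.5,0,-1.2,-3.8,0,0,0],[2.5,0,-1.2,-3.8,0,0,0]]]' 6
python3 - <<'E'
from h import *
s=cam("side"); w=cam("wrist"); p,q,st=tcp(); print(p,st["contact_force"]);crop(s,270,120,350,180,10,"s16.png"); cv2.imwrite("pics/w16.png",w["img"])
E
```

```text
clock: 18.97
tcp_pos: [0.4941, 0.2456, 0.0022]
orientation: [0.819, -0.574, 0.0, -0.0]
contact_force: [-0.4, -0.2, 0.3]
finger_gap: 0.0313
clock: 19.55
tcp_pos: [0.5066, 0.2502, 0.0412]
orientation: [0.818, -0.575, 0.001, -0.001]
contact_force: [1.0, -0.6, -0.1]
finger_gap: 0.0314
[0.50574698 0.24983762 0.0402284 ] [ 0.84017569 -0.26909068 -0.64024816]
```

View pics/s16.png

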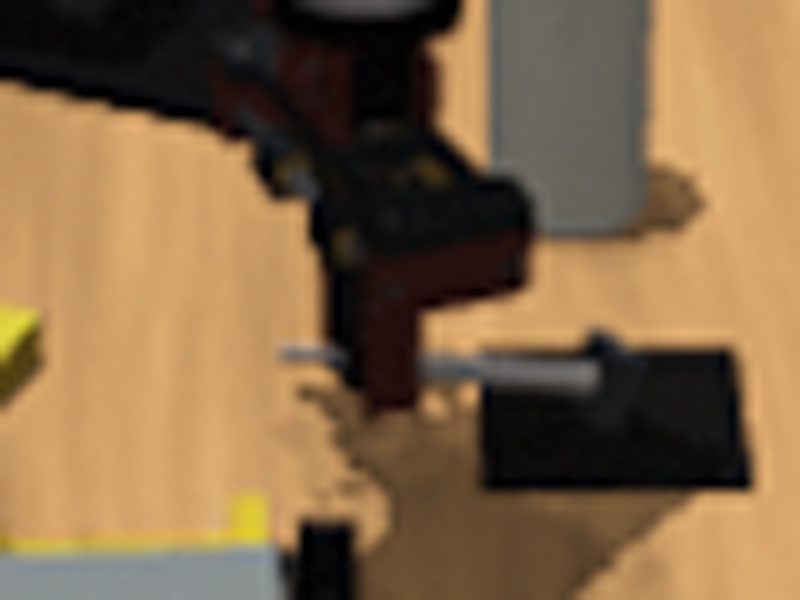

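View pics/w16.png

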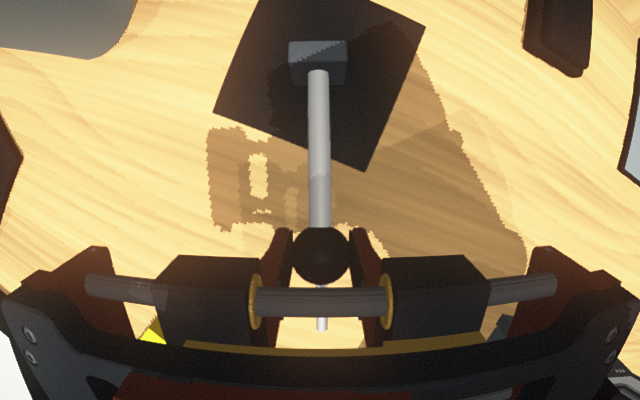

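It works: the ball turns in the grip and the foot stays on the mat. I continue the arc.

```bash
python3 -m crank '[[[2.5,0,-0.5,-0.85,0,0,0],[2.5,0,-1.1,-1.7,0,0,0],[2.5,0,-1.75,-2.45,0,0,0],[2.5,0,-2.5,-3.2,0,0,0],[2.5,0,-3.3,-3.8,0,0,0],[2.5,0,-4.1,-4.4,0,0,0],[2.5,0,-5,-4.9,0,0,0],[2.5,0,-5.9,-5.3,0,0,0],[2.5,0,-5.9,-5.3,0,0,0]]]' 6
python3 - <<'E'
from h import *
s=cam("side"); w=cam("wrist"); p,q,st=tcp(); print(p,st["contact_force"]);crop(s,270,110,350,170,10,"s17.png"); cv2.imwrite("pics/w17.png",w["img"])
E
```

```text
clock: 20.4
tcp_pos: [0.564, 0.2712, 0.0949]
orientation: [0.818, -0.575, 0.001, -0.002]
contact_force: [-2.0, -0.2, 6.9]
finger_gap: 0.0315
[0.56242745 0.27055894 0.09420494] [-2.96201492 -1.26623181  6.1947602 ]
```

View pics/s17.png

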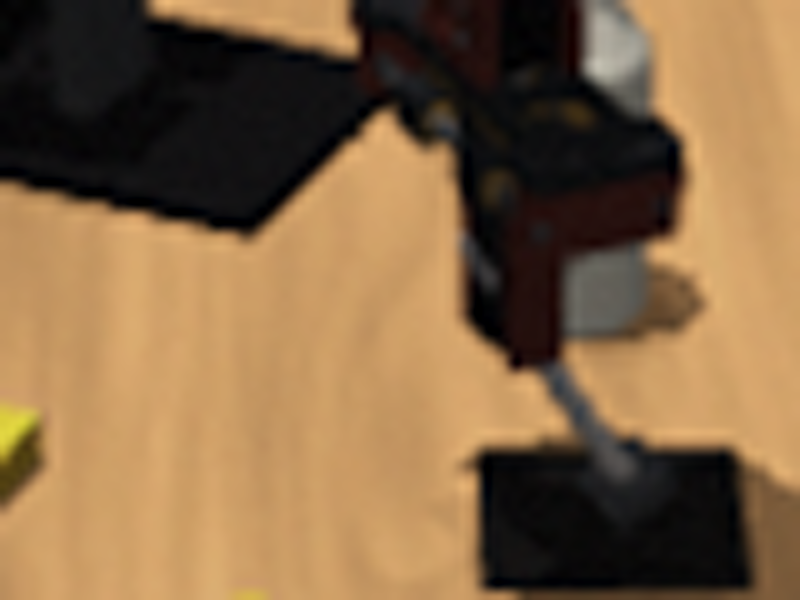

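View pics/w17.png

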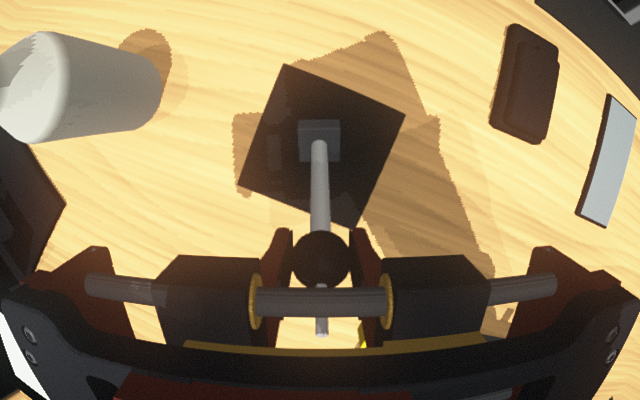

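```bash
python3 -m crank '[[[2.5,0,-0.7,-0.55,0,0,0],[2.5,0,-1.5,-0.85,0,0,0],[2.5,0,-2.3,-1.05,0,0,0],[2.5,0,-3.1,-1.2,0,0,0],[2.5,0,-4,-1.2,0,0,0],[2.5,0,-4.8,-1.2,0,0,0],[2.5,0,-5.4,-1.2,0,0,0],[2.5,0,-5.9,-1.15,0,0,0],[2.5,0,-5.9,-1.1,0,0,0],[2.5,0,-5.9,-1.1,0,0,0]]]' 6
python3 - <<'E'
from h import *
s=cam("side"); w=cam("wrist"); p,q,st=tcp(); print(p,st["contact_force"]);crop(s,270,100,370,170,8,"s18.png"); cv2.imwrite("pics/w18.png",w["img"])
E
```

```text
clock: 21.33
tcp_pos: [0.6168, 0.2901, 0.1043]
orientation: [0.819, -0.574, 0.0, -0.0]
contact_force: [-0.0, 0.3, 0.4]
finger_gap: 0.0313
[0.61621851 0.2899166  0.10433755] [-0.8348664   0.27003397  1.19611002]
```

View pics/s18.png

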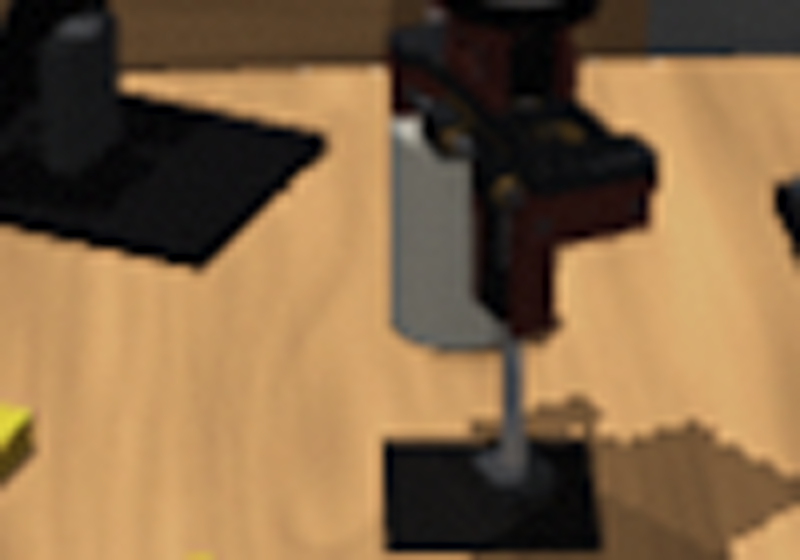

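View pics/w18.png

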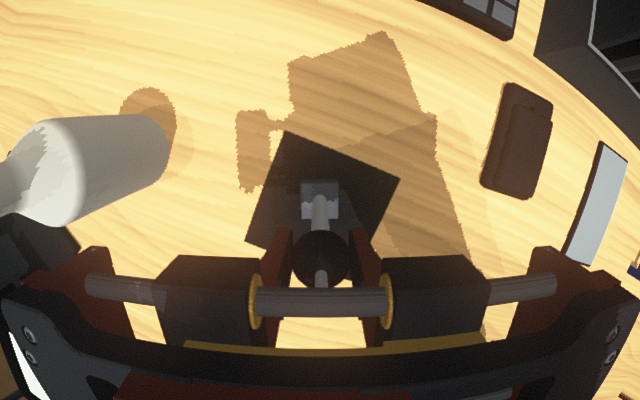

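The side view shows the shaft vertical, with the foot on the mat about 9 mm from the centre. The ball height of 0.118 matches standing on the mat. I release and lift straight up.

```bash
python3 -m crank '[[[2.5,0,0,0,0,0,0],[3.4,0,0,0,0,0,0],[3.8,0,0,0,0,0,0],[4.5,0,0,0,0,0,0],[5,0,0,0,0,0,0],[5,0,0,0,0,0,0]]]' 6
python3 -m crank '[[[5,0,0,-1.5,0,0,0],[5,0,0,-4,0,0,0],[5,0,0,-7,0,0,0],[5,0,0,-10,0,0,0],[5,0,0,-13,0,0,0],[5,0,3,-14,0,0,0],[5,0,6,-14,0,0,0],[5,0,9,-14,0,0,0],[5,0,9,-14,0,0,0],[5,0,9,-14,0,0,0]]]'
python3 - <<'E'
from h import *
s=cam("side"); w=cam("wrist"); p,q,st=tcp(); print(p,st["contact_force"]);crop(s,270,100,370,170,8,"s19.png"); cv2.imwrite("pics/w19.png",w["img"])
np.save("w19.npy",{k:w[k] for k in("n","R","t","mtx","img")},allow_pickle=True)
np.save("s19.npy",{k:s[k] for k in("n","R","t","mtx","img")},allow_pickle=True)
E
```

```text
clock: 21.93
tcp_pos: [0.6163, 0.2897, 0.1041]
orientation: [0.819, -0.574, -0.0, 0.0]
contact_force: [0.3, 0.3, -0.5]
finger_gap: 0.0497
clock: 22.77
tcp_pos: [0.5308, 0.2588, 0.2447]
orientation: [0.819, -0.574, 0.0, -0.0]
contact_force: [0.7, 0.2, 0.2]
finger_gap: 0.0494
[0.53262928 0.25936234 0.24450678] [ 0.60037344 -0.46494888 -0.23919707]
```

View pics/s19.png

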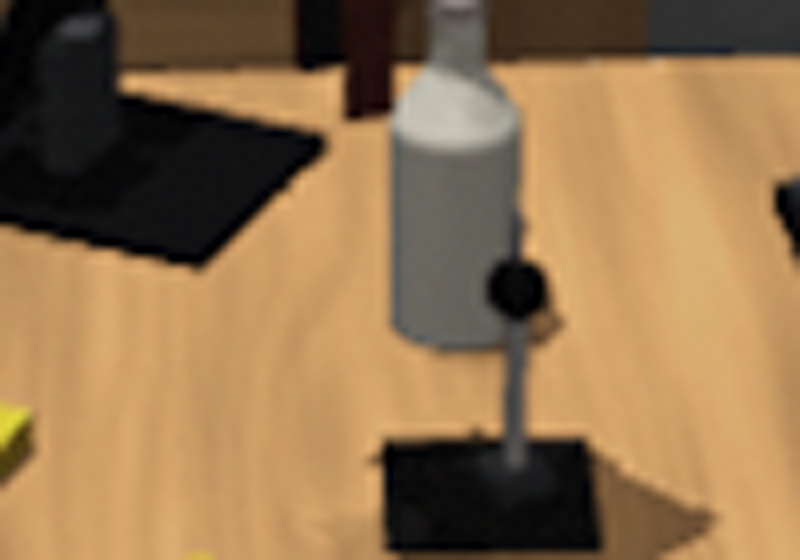

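View pics/w19.png

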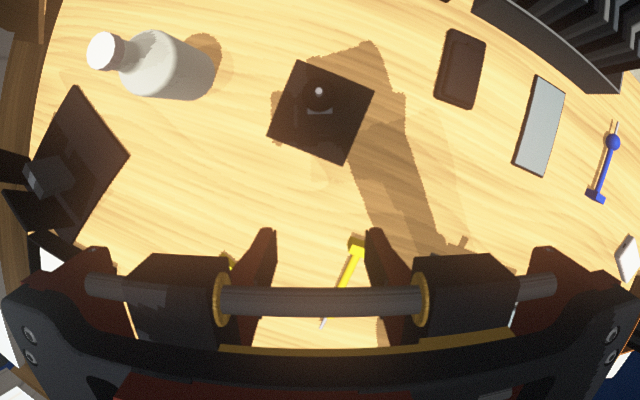

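```bash
python3 - <<'E'
from h import *
w=np.load("w19.npy",allow_pickle=True).item(); s=np.load("s19.npy",allow_pickle=True).item()
crop(w,260,40,380,180,4,"w19c.png")
M=np.mean([onz(w,*c,.003) for c in [(299,60),(374,91),(344,165),(267,136)]],0); print("M",M.round(4))
print("tip",onz(w,319,91,.160).round(4)); print("tri tip",tri(w,(319,91),s,(270+518/8,100+212/8))); print("tri ball",tri(w,(319,96),s,(270+517/8,100+289/8)))
print("foot in side z .01",onz(s,270+517/8,100+470/8,.012))
# to tab: (0.480,0.018,.22)
def down(a):
    x=np.array([np.cos(a),np.sin(a),0]); z=np.array([0,0,-1.]); return R.from_matrix(np.c_[x,np.cross(z,x),z])
print(rel([.480,.0175,.22],down(-np.pi/2)),tcp()[0])
E
```

```text
M [0.6083 0.285  0.003 ]
tip [0.6199 0.2915 0.16  ]
tri tip (array([0.61986572, 0.29154018, 0.1600147 ]), np.float64(0.0001654345718338613))
tri ball (array([0.61975133, 0.29139098, 0.1172014 ]), np.float64(0.0009709927035674611))
foot in side z .01 [0.6226002  0.29135406 0.012     ]
(array([20.96, 13.17,  2.43]), array([-1.200e-03,  2.000e-04,  3.466e-01])) [0.53262928 0.25936234 0.24450678]
```

View pics/w19c.png

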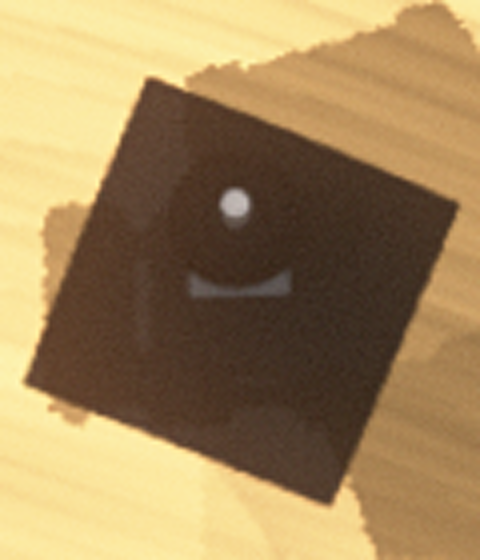

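It stands upright: tip at (0.620, 0.2915, 0.160) and ball straight below at (0.620, 0.291, 0.117), 12 and 6 mm from the mat's centre. Now I shut the shutter.

```bash
python3 -m crank '[[[5,2.8,1.8,0,0,0,0.05],[5,5.6,3.6,0,0,0,0.1],[5,8.7,5.4,0,0,0,0.16],[5,11.8,7.3,0,0,0,0.22],[5,14.8,9.2,0,0,0,0.28],[5,17.8,11,0.5,0,0,0.347],[5,20,12.5,1.5,0,0,0.347],[5,21,13.2,2.4,0,0,0.347],[5,21,13.2,2.4,0,0,0.347],[5,21,13.2,2.4,0,0,0.347]]]' 25
python3 - <<'E'
from h import *
w=cam("wrist"); p,q,s=tcp(); print(p.round(4)); crop(w,220,190,420,310,4,"w20.png"); cam("top");cam("top"); print(tcp()[0]); print(rel([.480,.0175,.107]))
E
```

```text
clock: 23.7
tcp_pos: [0.4796, 0.0176, 0.2198]
orientation: [-0.707, 0.707, 0.0, -0.0]
contact_force: [0.9, 0.3, -0.7]
finger_gap: 0.0498
[0.48   0.0187 0.2203]
[0.48001876 0.01909441 0.22057071]
(array([1.700e-01, 1.000e-02, 1.136e+01]), array([0., 0., 0.]))
```

View pics/w20.png

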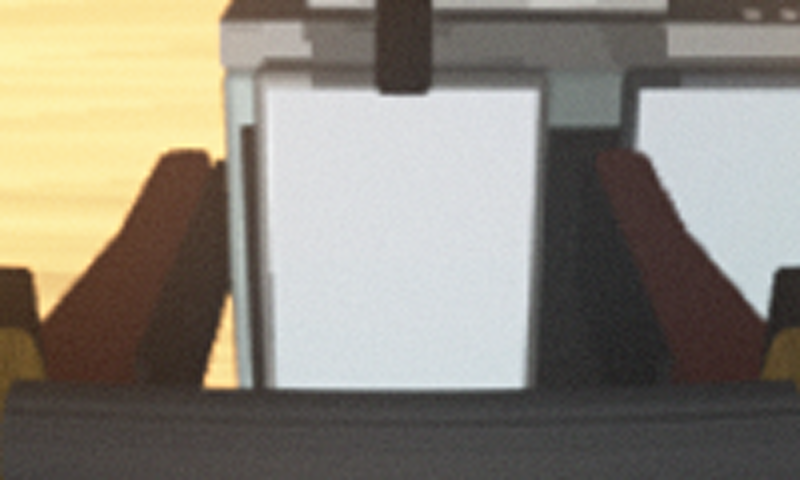

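The tab at crop (403,50) is centred between the fingers. I descend, grip and slide it shut, 45 mm towards -y.

```bash
python3 -m crank '[[[5,0.15,0,3,0,0,0],[5,0.15,0,6,0,0,0],[5,0.15,0,9,0,0,0],[5,0.15,0,10.6,0,0,0],[5,0.15,0,11.2,0,0,0],[5,0.15,0,11.3,0,0,0],[3,0.15,0,11.3,0,0,0],[0.5,0.15,0,11.3,0,0,0],[0.5,0.15,0,11.3,0,0,0],[0.5,0.15,0,11.3,0,0,0]]]' 25
python3 -m crank '[[[0.5,0,0,0,0,0,0],[0.5,0,0,0,0,0,0],[0.5,0,0,0,0,0,0],[0.5,0.8,0,0,0,0,0],[0.5,1.6,0,0,0,0,0],[0.5,2.4,0,0,0,0,0],[0.5,3.2,0,0,0,0,0],[0.5,3.8,0,0,0,0,0],[0.5,4.2,0,0,0,0,0],[0.5,4.4,0,0,0,0,0]]]' 25
python3 -m crank '[[[0.5,0.1,0,0,0,0,0],[0.5,0.2,0,0,0,0,0],[0.5,0.3,0,0,0,0,0],[0.5,0.3,0,0,0,0,0],[0.5,0.3,0,0,0,0,0]]]' 25
```

```text
clock: 24.68
tcp_pos: [0.4798, 0.0155, 0.1082]
orientation: [-0.707, 0.707, -0.001, 0.001]
contact_force: [-1.3, 0.1, -0.4]
finger_gap: 0.0269
clock: 25.52
tcp_pos: [0.4792, -0.0276, 0.1076]
orientation: [-0.707, 0.707, 0.001, 0.001]
contact_force: [-2.1, 11.0, 6.4]
finger_gap: 0.0119
clock: 25.93
tcp_pos: [0.4791, -0.0277, 0.1076]
orientation: [0.708, -0.706, -0.002, -0.002]
contact_force: [-1.5, 13.9, 6.4]
finger_gap: 0.012
```

It is hard against the shut stop: the tab is at y=-0.0277, 45.5 mm from where it was open. I release, lift and check everything.

```bash
python3 -m crank '[[[0.5,-0.3,0,0,0,0,0],[0.5,-0.3,0,0,0,0,0],[3,-0.3,0,0,0,0,0],[3.5,-0.3,0,0,0,0,0],[3.5,-0.3,0,0,0,0,0],[3.5,-0.3,0,-3,0,0,0],[4,-0.3,-2,-7,0,0,0],[5,-0.3,-5,-11,0,0,0],[6,-0.3,-7,-15,0,0,0],[6,-0.3,-8,-19,0,0,0]]]' 25
python3 -m crank '[[[6,0,0,-2,0,0,0],[6,0,0,-2,0,0,0],[6,0,0,-2,0,0,0],[6,0,0,-2,0,0,0],[6,0,0,-2,0,0,0],[6,0,0,-2,0,0,0]]]'
python3 - <<'E'
from h import *
w=cam("wrist"); cv2.imwrite("pics/w22.png",w["img"]); crop(w,235,190,395,280,5,"w22c.png"); t=cam("top"); cv2.imwrite("pics/t22.png",t["img"]); s=cam("side"); crop(s,240,100,400,220,5,"s22.png"); print(tcp()[2])
np.save("w22.npy",{k:w[k] for k in("n","R","t","mtx","img")},allow_pickle=True)
E
```

```text
clock: 26.77
tcp_pos: [0.5556, -0.0296, 0.2854]
orientation: [-0.707, 0.707, 0.0, -0.0]
contact_force: [1.5, 0.1, -0.8]
finger_gap: 0.0566
clock: 27.27
tcp_pos: [0.5538, -0.0289, 0.3027]
orientation: [-0.707, 0.707, 0.001, -0.001]
contact_force: [1.0, 0.5, -0.9]
finger_gap: 0.0601
{'clock': 27.4167, 'joints': array([ 0.08024853,  0.22043372, -0.16739415,  1.73409018,  0.0391592 ,
        1.19176726, -1.66855507]), 'dq': array([ 0.0004796 , -0.00325506, -0.00112634, -0.00552482,  0.0008362 ,
        0.00089192, -0.00114719]), 'effort': array([ 3.08963726e-02, -4.30910933e+01, -4.91523407e-01, -2.82697928e+01,
        7.50535342e-03, -6.67709881e-02,  4.92907966e-04]), 'tcp_pos': array([ 0.55443432, -0.02871853,  0.30348408]), 'orientation': array([-7.07091679e-01,  7.07121511e-01,  4.91023660e-04, -5.33936924e-04]), 'contact_force': array([-0.07349861, -0.39107468,  0.74354948]), 'wrist_torque': array([0.05837811, 0.03858521, 0.00819142]), 'finger_gap': 0.059521847317895726}
```

View pics/w22c.png

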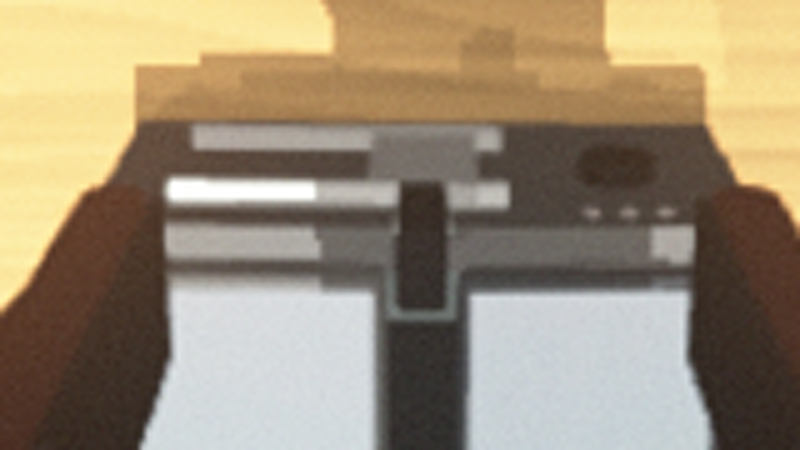

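View pics/s22.png

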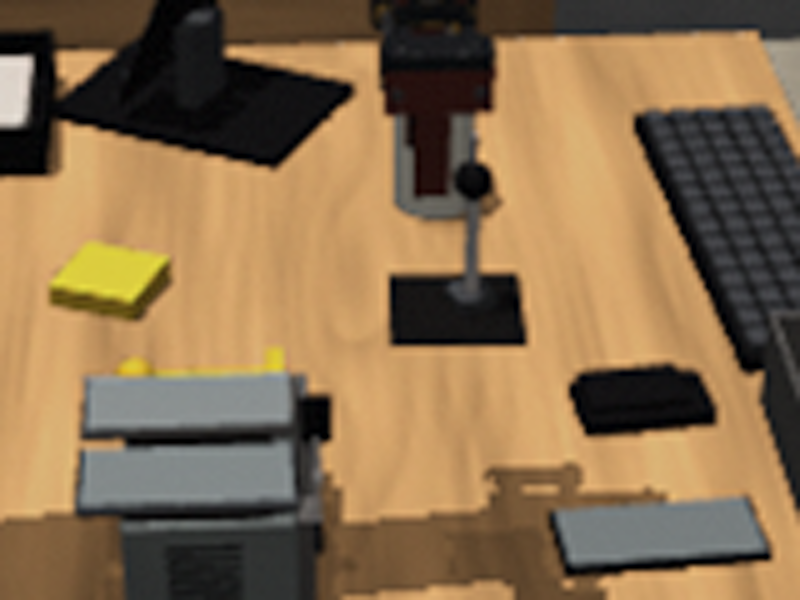

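View pics/t22.png

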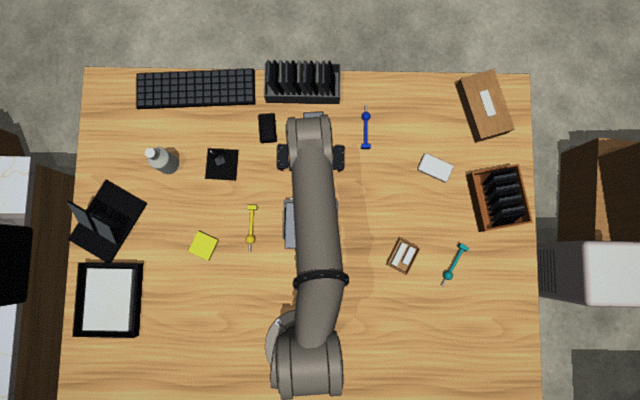

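The wrist view shows the tab at (422,245) in the middle of the gap between the phones, and the plate at (425,158), so the shutter is shut. The power button at (616,165) was never touched. The side view shows the stylus upright on the mat, ball (472,181). The other things are where they were in the first top view, and the arm is clear. I hand in.

```bash
python3 -c "
from bench import robot
print(robot.finish_job())"
```

```text
the job is handed in; nothing more can be done
None
```

I handed the job in at about 27 s of the 72 s allowed; the finish call gives no verdict.

- **Opening:** I slid the shutter open until it met its end stop. It had started about 8 mm open.
- **Reset button:** I pushed it in with the stylus's pin to a hard stop and held it there for over 1.3 s at 9–11 N. I could not see the plunger itself. That it went fully in rests on the force and on the ball's position, read as x = 0.508 m where 0.5095 was expected.
- **Stylus:** I laid it down with its foot on the mat and let go. I then gripped it lightly by the ball, tipped it up on its foot and released it.
- **Closing:** I slid the shutter back until it met its shut stop.

**Last checks:**
- **Stylus:** It stands upright, the tip at 0.160 m straight above the ball. It is about 12 and 6 mm from the mat's centre, against the 40 mm allowed.
- **Shutter:** The tab travelled 45.5 mm back to the dock's centre line and reads as shut.
- **Rest of the desk:** I never touched the power button. The other things look unmoved in the top view, and the arm is clear of everything.
- **Disagreements:** My camera readings differed from each other by up to about 3 mm (tab, mat and dock centre), which was within the room I had. No check failed.

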